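# Seat a controller board with its two ejector levers

### The arm

A 7-joint arm with a two-finger parallel gripper is mounted at the origin on the work surface. World frame = base frame: x ahead of the robot, y to its left, z up, the work surface at z = 0. Lengths are in m, angles in rad, forces in N, time in s.
With the tool pointing down it reaches from about 0.4 to 0.9 m from the base axis. Payload 5.5 kg.
Tool frame: the origin (TCP) lies midway between the tips of the shut fingers; the grasp point (between the pads) lies 19 mm behind it; z points along the fingers, x is the direction in which the jaws open and shut, and the axes are right-handed (so a half turn about z gives the same grasp; the last joint's range is limited). The gripper opens to 85 mm and grips with 20 to 120 N. Pads are 22 mm wide; open, the fingers measure 114 mm over their backs; the gripper's body (76 mm by 85 mm) begins 54 mm behind the grasp point. The pads swing forward as they close: fully open they stand 13 mm farther back than shut.
Start: joints at [1.446, 0.501, -0.427, 1.55, 0.221, 1.138, -0.21], TCP at [0.246, -0.602, 0.206] pointing down, gripper open.
Joint ranges: [-2.88, 2.88], [-0.31, 2.03], [-1.54, 1.56], [0.2, 2.42], [-1.41, 4.55], [0.19, 2.02], [-2.57, 2.57]. Speed limits (rad/s): [2.57, 2.57, 3.14, 3.14, 3.14, 3.14, 3.14].

### API

Orientations are given as [roll, pitch, yaw] about the fixed x, y, z axes, in that order (R = Rz(yaw) Ry(pitch) Rx(roll)).
In Python, from plant import ctrl gives the robot as it stands. The module is installed in compiled form; this text tells all that it offers.
- The arm moves only by the shell command python3 -m jog 'ROWS' [FORCE]. ROWS is JSON, a list of rows, each a list of 5 numbers: the shift along the tool's x, y, z in m, then the turn about the tool's z in degrees, then the gripper command: -1 is fully open, 1 is shut, values between are in proportion. In form: [[dx, dy, dz, turn, gripper], ...]. A call has 1 to 20 rows; each row shifts and turns the commanded pose from where the row before left it, along the tool's axes as they then stand; what a row does not reach is not made up. A row lasts 1/8 s, in which the tool goes at most 62.5 mm and 10.7 degrees, less where a joint would pass 70% of its speed; a pose out of reach is approached as far as the arm can. A call is refused whole if a number of a shift passes 0.0625 or a number of a turn 10.7, either way. A call with a gripper value outside its range is refused whole. The fingers move at their own pace and stop on an object; FORCE is the grip in N (left out, the last holds). Time passes only in rows, so rows that do not move let the fingers close. It gives the time, the measured TCP pose, the force and the opening at its end, in the units of the state.
- ctrl.state(): the state, without advancing time (a new reading comes with each control period).
- ctrl.capture(name): name is "side" or "top" or "wrist"; returns the picture (420x560x3 uint8, red, green, blue); there is no depth.
- ctrl.calibration(name): a dict with "fovy" (degrees; the focal length in pixels is half the picture's height over the tangent of half this angle, whatever the lens; pixels are square), "cx", "cy" (the principal point, pixels), "k1" (the pictures are not rectified: a ray, as slopes to the right and down, at radius r is drawn at 1 + k1 r^2 times it, then the intrinsics apply), "T" (4x4, takes a point from camera to world coordinates). Camera axes: x right, y down, z forward; pixel columns grow to the right and rows downward; lengths in m; the calibration is good to about 2 mm. A picture is of the moment at which its call begins: read the wrist's pose just before it. calibration takes no time and is no camera call; for the wrist camera it gives the pose at the moment of the call.
- ctrl.hand_in(): hands the job in, once; it reports no verdict.
The state is a dict: "time": time; "qpos": joint angles; "qvel": joint speeds; "effort": joint torques, N m; "tcp_pos": TCP position; "ee_rot": TCP orientation; "contact_force": force on the tool from outside, world axes, zero at the start; "moment": the same for the moment, N m; "finger_gap": finger opening in m.
Only numpy, scipy, OpenCV 4.12 (cv2) and the standard library are available. Lean on these libraries where they do the work, as an engineer would, in place of code of your own. Each camera call takes 0.05 s, during which the arm holds its last target.

### The job

Take the circuit board out of its bench stand, lower it gently between the card guides of the open controller chassis, and then swing both ejector levers inward, carefully, until the board is fully home and both levers stand upright against their stops. Do not force anything, leave the other things on the bench alone, and let go at the end.

Things in the scene. Friction and masses are not known exactly. Their poses are not given: they have to be found in the camera images.
- board: Circuit board on a stiff plate, 250 g, upright in the stand. Origin: centre of the underside; z up, y along its length. Lower part 6 thick (x), 120 long (y), z 0 to 46 mm; from z 46 to 75 only 92 long, leaving a 14 mm shoulder at each end for the lever noses. Aluminium grip rail on top: 12 thick, 92 long, z 75 to 95. It fits either way round.
- dock: Open controller chassis, fixed to the bench. Origin: centre of the underside; z up, y along the board slot. Base plate 110 (x) by 190 (y) mm, 11.5 thick. A board let down in the slot stops with its underside at z 18 mm, on two springs (one under each end, 6 N at first, 9 N pressed home); fully home its underside is at z 12.
- pivot_left (a point): Fixed pivot of the lever at the chassis's +y end (dock frame 0, 72, 50 mm); its axis lies along the dock's x.
- pivot_right (a point): Fixed pivot of the lever at the chassis's -y end (dock frame 0, -72, 50 mm); its axis lies along the dock's x.
- handle_left (a point): Centre of the black handle of the left (+y) lever, 65 mm from its pivot. Handle 20 wide (x), 9 thick, 26 mm long; the lever ends 78 mm from the pivot. A nose near the pivot points to the board.
- handle_right (a point): Centre of the black handle of the right (-y) lever, made as the left one.
- lever_left (a joint): Angle of the left lever, rad: 0 = upright against its stop (closed, nose on the board's shoulder), growing as the handle swings outward from the board, to 1.1. Starts at 0.72 to 0.95; stays where left (stiff, about 4 N at the handle). Inward of about 0.4 the nose presses the board's end down and the handle takes about 7 N; then comes the hard stop at 0.
- lever_right (a joint): Angle of the right lever, as the left one: 0 upright and closed, growing outward (towards -y of the dock).
- stand: Low plastic stand on the bench, fixed, 70 (x) by 140 (y) mm. Origin: centre of the underside. Its slot along y, 8.4 mm wide, has its floor at z 4 and its walls end at z 28 mm.
- film_can: Round flat metal film tin, 120 mm across, 27 high; bystander. Origin: centre of the underside.
- tape_dispenser: Blue plastic tape dispenser, about 50 by 110 by 70 mm; bystander. Origin: centre of the underside.
- loupe: Small black magnifier, 42 mm across, 42 high; bystander. Origin: centre of the underside.
- slot (a point): Nominal middle of the slot's mouth, dock z 48 mm, level with the tops of the card guides. The slot, 7.6 wide (dock x) and 124 mm long (y), is in a stiff floating frame whose true middle lies up to 4 mm to either side of this point along dock x, other each time: seek it by feel or sight. Guides at 34 to 62 mm either side of the middle; their top 2.5 mm flare by 0.8 mm a side.

How it is judged:
On the way:
1. the board stands in the chassis's card guides with both levers still open (horizontal distance between board and dock below 0.007 m and z of board in the frame of dock below 0.022 m and angle between the y axis of board and the y axis of dock, either way round below 0.08 rad and value of joint each of lever_left, lever_right above 0.45 rad), for 0.2 s.
At the end, for the whole second after the job is handed in: Both levers are within 0.05 rad of upright (closed); the board stands in the chassis slot, upright, its middle within 7 mm of the chassis's, its underside no more than 2 mm above its home height of 12 mm above the chassis's underside; everything is still and let go (value of joint each of lever_left, lever_right below 0.05 rad and z of board in the frame of dock between 0.009 and 0.014 m and horizontal distance between board and dock below 0.007 m and angle between the y axis of board and the y axis of dock, either way round below 0.05 rad and angle between board's own z axis and vertical below 0.06 rad and linear speed of board below 0.02 m/s); the robot touches nothing.
It fails at once if a lever is forced: the fingers press on it with more than 30 N (contact force between any of lever_left, lever_right and the fingers above 30 N).
It fails at once if the board is forced: it is pressed with more than 40 N on the chassis while it is not yet down in the slot (contact force between board and dock above 40 N and z of board in the frame of dock above 0.025 m).
It fails at once if a bystander is pushed away by more than 30 mm (distance of any of film_can, tape_dispenser, loupe from where it was at the start of the episode above 0.03 m).
It also fails if it takes over 72 s, if anything falls off the work surface, if the arm or the gripper's body presses on something with over 40 N, if the wrist force passes 120 N, or if a joint passes its speed limit or range.

## Working session

There is one attempt and no reset: what is moved stays moved. The work goes in short steps, Python scripts to look and compute and a shell command to move; the robot and the scene stay as the last step left them, time stands still between calls to the robot, and variables do not carry over. Pictures are saved under pics/ and viewed, and the job is handed in when it is done.

```bash
mkdir -p pics; ls
python3 - <<'E'
from plant import ctrl
import cv2, json
s=ctrl.state();print({k:(v if not hasattr(v,'round') else v) for k,v in s.items()})
for n in("side","top","wrist"):
    c=ctrl.calibration(n);print(n,c)
    cv2.imwrite(f"pics/{n}0.png",ctrl.capture(n)[:,:,::-1])
E
```

```text
pics
{'time': 0.0, 'qpos': array([ 1.44619493,  0.50184878, -0.4267832 ,  1.55145419,  0.2207558 ,
        1.13833638, -0.2102876 ]), 'qvel': array([ 0.00168917, -0.00021199, -0.0003594 , -0.00185391,  0.00022254,
        0.00027356, -0.00066501]), 'effort': array([-8.12666003e-04, -5.69524956e+01, -5.81663132e+00, -2.80948824e+01,
        1.06508905e-02,  1.18513266e-02,  4.20098729e-05]), 'tcp_pos': array([ 0.24547884, -0.60104017,  0.20505638]), 'ee_rot': array([-3.14149885e+00,  1.99708962e-03, -1.18295232e+00]), 'contact_force': array([ 0.52793262, -0.87796785,  0.01124907]), 'moment': array([-0.00282766,  0.02372756, -0.01827826]), 'finger_gap': 0.08541381061351849}
side {'fovy': 51.02703700302582, 'cx': 279.8877181709797, 'cy': 205.92429054129866, 'k1': 0.045798736720756406, 'T': array([[-0.99821155, -0.02839099,  0.05260846,  0.58176418],
       [-0.0571531 ,  0.7112629 , -0.70059876,  0.52579885],
       [-0.01752775, -0.70235251, -0.71161347,  0.64440523],
       [ 0.        ,  0.        ,  0.        ,  1.        ]])}
top {'fovy': 56.05827516457606, 'cx': 279.2312563879176, 'cy': 214.20065632526706, 'k1': 0.004630211539361749, 'T': array([[ 0.0027859 , -0.98305494,  0.18329002,  0.48680312],
       [-0.99932876, -0.00943208, -0.03539869,  0.01397965],
       [ 0.03652766, -0.18306837, -0.98242135,  0.89794994],
       [ 0.        ,  0.        ,  0.        ,  1.        ]])}
wrist {'fovy': 60.67913318645108, 'cx': 280.73809657589396, 'cy': 206.4447910133082, 'k1': -0.08732200801122222, 'T': array([[ 0.37954492, -0.88073055, -0.28330082,  0.3173423 ],
       [-0.92517075, -0.3620329 , -0.11397927, -0.57209648],
       [-0.0021792 ,  0.30536189, -0.95223388,  0.37277033],
       [ 0.        ,  0.        ,  0.        ,  1.        ]])}
```

View pics/side0.png

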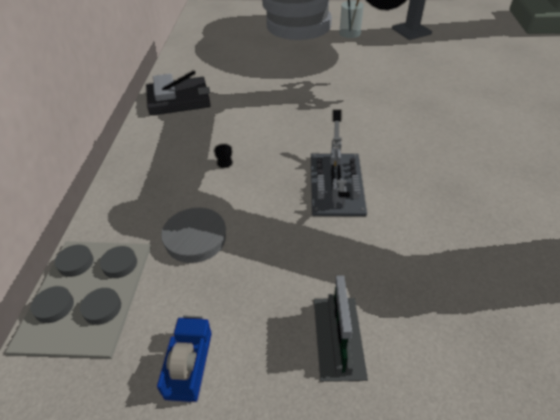

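View pics/top0.png

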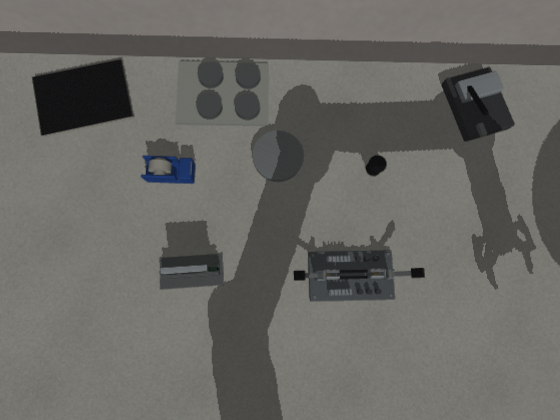

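View pics/wrist0.png

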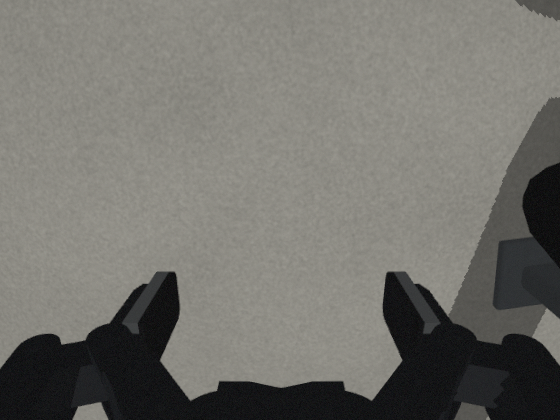

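Top view: stand with board at about (190,270), dock at about (351,274), with lever handles at (299,275) and (417,273). The tape, tin and loupe lie well ahead in +x. I'll write helpers and enlarge the crops.

```bash
cat > h.py <<'E'
import numpy as np, cv2
def pix2ray(c,u,v,H=420):
    f=H/2/np.tan(np.radians(c["fovy"])/2)
    p=np.array([(u-c["cx"])/f,(v-c["cy"])/f]); q=p.copy()
    for _ in range(30): q=p/(1+c["k1"]*(q@q))
    T=np.array(c["T"]); d=T[:3,:3]@np.array([q[0],q[1],1.]); return T[:3,3],d
def onplane(c,u,v,z):
    o,d=pix2ray(c,u,v); return o+d*(z-o[2])/d[2]
def proj(c,P,H=420):
    f=H/2/np.tan(np.radians(c["fovy"])/2)
    T=np.array(c["T"]); q=T[:3,:3].T@(np.asarray(P,float)-T[:3,3]); s=q[:2]/q[2]
    s=s*(1+c["k1"]*(s@s)); return f*s[0]+c["cx"],f*s[1]+c["cy"]
def two(c1,p1,c2,p2):
    o1,d1=pix2ray(c1,*p1);o2,d2=pix2ray(c2,*p2)
    t=np.linalg.lstsq(np.c_[d1,-d2],o2-o1,rcond=None)[0]
    a=o1+d1*t[0];b=o2+d2*t[1]; return (a+b)/2,np.linalg.norm(a-b)
def crop(im,x,y,w,h,k,name):
    g=cv2.resize(im[y:y+h,x:x+w],None,fx=k,fy=k,interpolation=cv2.INTER_CUBIC)
    g=np.clip(g.astype(float)*1.6,0,255).astype(np.uint8)
    cv2.imwrite(name,g)
E
python3 - <<'E'
import cv2;from h import *
t=cv2.imread('pics/top0.png');s=cv2.imread('pics/side0.png')
crop(t,150,210,130,90,6,'pics/t_st.png')
crop(t,285,240,150,70,5,'pics/t_dk.png')
crop(s,290,260,90,130,4,'pics/s_st.png')
crop(s,290,100,90,125,4,'pics/s_dk.png')
E
```

```text
(no output)
```

View pics/t_st.png

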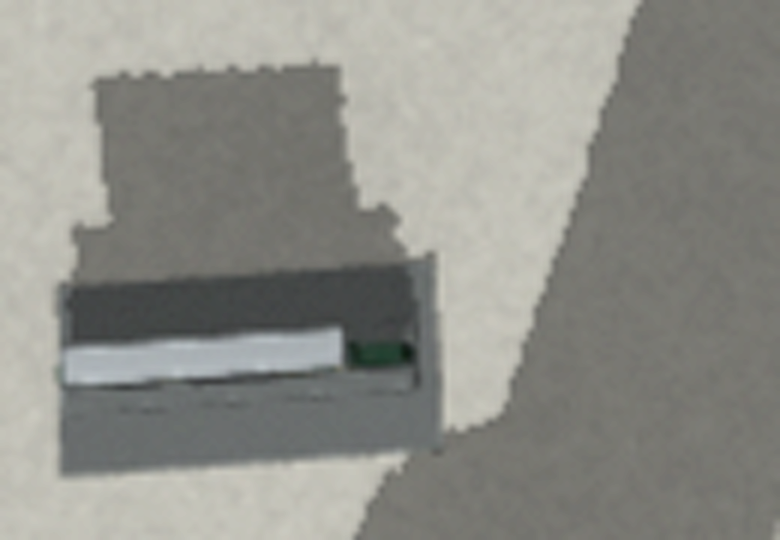

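View pics/t_dk.png

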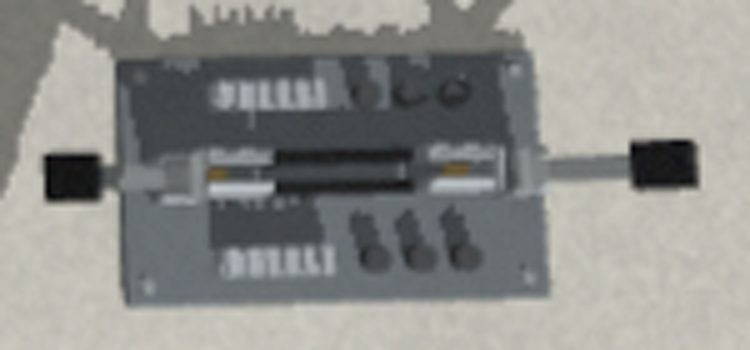

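View pics/s_st.png

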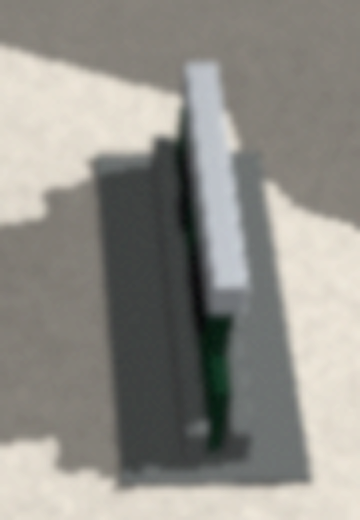

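View pics/s_dk.png

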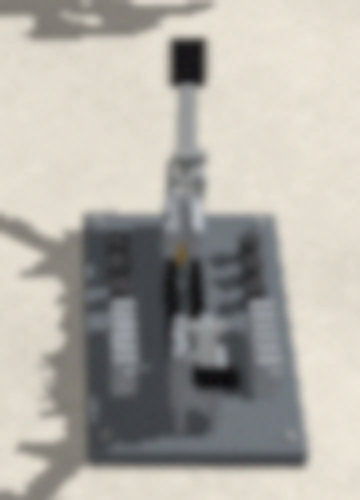

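Run:
```python
from plant import ctrl
from h import *
T=ctrl.calibration("top");S=ctrl.calibration("side")
np.set_printoptions(precision=4,suppress=True)
def P(U,V,k,x,y):return (U+.5)/k-.5+x,(V+.5)/k-.5+y
print("rail top-cam z.099")
r=[onplane(T,*P(*p,6,150,210),.099) for p in[(65,348),(65,386),(343,328),(343,366)]]
for q in r:print(q)
print("c",np.mean(r,0))
print("rail side cam corners z.099")
r=[onplane(S,*P(*p,4,290,260),.099) for p in[(185,64),(217,64),(212,289),(247,287)]]
for q in r:print(q)
print("c",np.mean(r,0))
print("dock top")
d=[onplane(T,*P(*p,5,285,240),.0115) for p in[(118,62),(532,52),(550,297),(128,305)]]
for q in d:print(q)
print(np.mean(d,0))
print("dock side")
d=[onplane(S,*P(*p,4,290,100),.0115) for p in[(84,215),(275,215),(307,450),(86,452)]]
for q in d:print(q)
print(np.mean(d,0))
print("stand top")
for z in(0.004,.028):
  d=[onplane(T,*P(*p,6,150,210),z) for p in[(60,285),(435,255),(440,445),(60,475)]]
  print(z,np.mean(d,0),[np.linalg.norm(d[i]-d[i-1]) for i in range(4)],np.degrees(np.arctan2(*(d[0]-d[1])[[0,1]])))
```

```text
rail top-cam z.099
[0.5256 0.2213 0.099 ]
[0.5132 0.2206 0.099 ]
[0.5326 0.13   0.099 ]
[0.5201 0.1295 0.099 ]
c [0.5229 0.1753 0.099 ]
rail side cam corners z.099
[0.5298 0.1321 0.099 ]
[0.5178 0.1316 0.099 ]
[0.5238 0.2239 0.099 ]
[0.512  0.2225 0.099 ]
c [0.5209 0.1775 0.099 ]
dock top
[ 0.5662 -0.0835  0.0115]
[ 0.5719 -0.2723  0.0115]
[ 0.463  -0.2749  0.0115]
[ 0.4592 -0.0868  0.0115]
[ 0.5151 -0.1794  0.0115]
dock side
[ 0.568  -0.2685  0.0115]
[ 0.4597 -0.2721  0.0115]
[ 0.4563 -0.0869  0.0115]
[ 0.5654 -0.0811  0.0115]
[ 0.5124 -0.1772  0.0115]
stand top
0.004 [0.5246 0.1778 0.004 ] [np.float64(0.06964077814305873), np.float64(0.1392034641958818), np.float64(0.07037688364767965), np.float64(0.13900413697864417)] -4.935417600024856
0.028 [0.5235 0.1734 0.028 ] [np.float64(0.06777112236888604), np.float64(0.135466249196876), np.float64(0.06848746554540233), np.float64(0.1352722733454989)] -4.935417600024833
```

Two views give the board at about (0.522, 0.1765) with yaw 4.3°, and the dock at about (0.514, -0.178) with yaw 1.2°. They agree to about 2 mm, and the sizes match. I'll go over the dock first, for a wrist look at the slot.

```bash
python3 -m jog '[[-0.026,-0.035,0,0,-1],[-0.026,-0.035,0,0,-1],[-0.026,-0.035,0,0,-1],[-0.026,-0.035,0,0,-1],[-0.026,-0.035,0,0,-1],[-0.026,-0.035,0,0,-1],[-0.026,-0.035,0,0,-1],[-0.026,-0.035,0,0,-1],[-0.026,-0.035,0,0,-1],[-0.026,-0.035,0,0,-1],[-0.026,-0.035,0,0,-1],[-0.026,-0.035,0,0,-1],[0,0,0,-10,-1],[0,0,0,-10,-1],[0,0,0,-10,-1],[0,0,0,-10,-1],[0,0,0,-10,-1],[0,0,0,-10,-1],[0,0,0,-9,-1],[0,0,0,0,-1]]'
python3 - <<'E'
from plant import ctrl
s=ctrl.state();print(s['time'],s['tcp_pos'],s['ee_rot'],s['qpos'],s['contact_force'])
E
```

```text
time: 2.65
tcp_pos: [0.5164, -0.1541, 0.2058]
ee_rot: [-3.141, 0.0, 0.02]
contact_force: [-0.4, -0.3, -0.4]
finger_gap: 0.0856
2.65 [ 0.51635634 -0.15407511  0.20580089] [-3.14094803e+00  4.89432918e-04  1.96889623e-02] [ 0.95807714  0.40142957 -0.8958351   1.82008728  0.35075803  1.0890739
 -0.04543647] [-0.44372858 -0.27260474 -0.43122258]
```

```bash
python3 -m jog '[[0,0,0.025,0,-1],[0,0,0.025,0,-1],[0,0,0,0,-1]]'
python3 - <<'E'
from plant import ctrl
import cv2,json
from h import *
s=ctrl.state();c=ctrl.calibration("wrist");im=ctrl.capture("wrist")[:,:,::-1]
cv2.imwrite("pics/w1.png",im);np.savez("w1.npz",T=c["T"],tcp=s['tcp_pos'],rot=s['ee_rot'])
print(s['tcp_pos'],s['ee_rot'])
g=cv2.resize(im[60:420],None,fx=1.4,fy=1.4);cv2.imwrite("pics/w1b.png",np.clip(g*1.6,0,255).astype('uint8'))
E
```

```text
time: 3.02
tcp_pos: [0.5149, -0.1538, 0.1545]
ee_rot: [-3.14, 0.004, 0.019]
contact_force: [-0.5, -0.9, 0.6]
finger_gap: 0.085
[ 0.51491613 -0.15378329  0.15448501] [-3.14022127  0.00374067  0.01872844]
```

View pics/w1b.png

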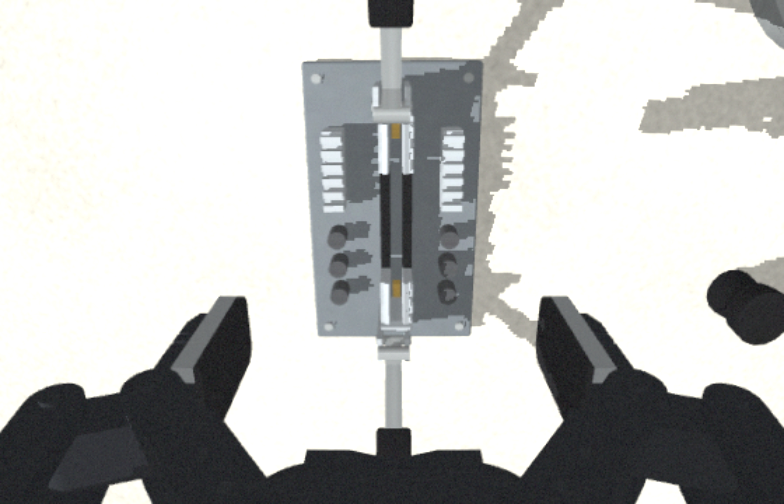

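The wrist view shows the dock, with its slot running from (396,120) to (396,325) in this enlarged picture. I'll zoom in on the guides.

Run:
```python
import cv2;from h import *
t=cv2.imread('pics/w1.png')
a=cv2.resize(t[130:185,250:320],None,fx=9,fy=9,interpolation=cv2.INTER_CUBIC)
b=cv2.resize(t[245:300,250:320],None,fx=9,fy=9,interpolation=cv2.INTER_CUBIC)
cv2.imwrite('pics/w1a.png',a);cv2.imwrite('pics/w1c.png',b)
g=t.mean(2)
for v in(155,165,172,180,195,210,225,240,256,266,275,284):print(v,g[v,262:304].astype(int))
```

```text
155 [ 64  64  64  66  89  99  98 107 140 148 154 168 171 176 127  88  70  66
  70  71  72  72  69  68  65 133 146 127 124 126 107 140 150 104  67  63
  63  64  64  62  64  63]
165 [ 61  62  63  61  64  91  98  99 134 146 151 166 170 174 142  97  71  65
  62  64  63  64  64  62  63 133 144 126 124 126 137 106  92  70  63  63
  62  63  64  62  62  61]
172 [ 62  61  62  63  63  63  63  63 139 155 157 167 169 172 140  98  72  66
  63  65  65  65  63  64  64 131 145 128 124 123 109 145 154  94  62  64
  65  63  62  64  62  65]
180 [ 65  64  64  65  64  64  66  64 117 147 153 164 167 171 140  96  59  62
  62  64  63  63  62  63  64 106 138 128 122 125 142 111  98  74  62  62
  62  61  63  64  65  62]
195 [62 63 66 64 64 64 63 65 68 46 30 28 28 21 25 27 41 60 64 66 64 65 64 61
 63 40 30 29 28 28 29 29 49 62 62 63 63 62 61 61 62 61]
210 [ 98  98 100  99 100  99 100  97 100  64  35  33  22  30  30  29  39  59
  63  64  66  65  63  66  66  41  25  30  27  26  29  28  50  59  65  63
  63  62  63  63  63  62]
225 [63 91 98 99 97 98 99 98 98 74 41 24 30 26 28 28 33 60 64 64 66 62 64 64
 60 40 26 
[... 182 characters left out ...]
 [ 93 100  97  98  97  97  96  97  97  93  82  81  82  80  83  80  79  67
  64  63  64  62  62  62  63  91  84  80  81  82  82  82  70  63  62  63
  63  63  63  62  64  61]
266 [ 61  89  98  96  98  98  97 100  98 117 142 150 160 161 164 137  93  67
  69  70  71  72  72  70  66 134 141 125 126 127 145 120 108  76  64  62
  63  63  63  64  62  65]
275 [ 99  97  99 100  97 101  98  99  97 107 136 146 155 159 163 135  96  81
  79  81  80  79  82  83  85 136 139 125 124 127 142 107  87  66  63  63
  62  62  64  62  62  62]
284 [ 98  96  97  97  97  97  96  97  90  94 137 152 157 158 161 135  96  83
  80  80  79  81  83  83  84 124 136 126 123 123 100  94  80  67  61  63
  62  61  64  63  60  61]
```

View pics/w1a.png

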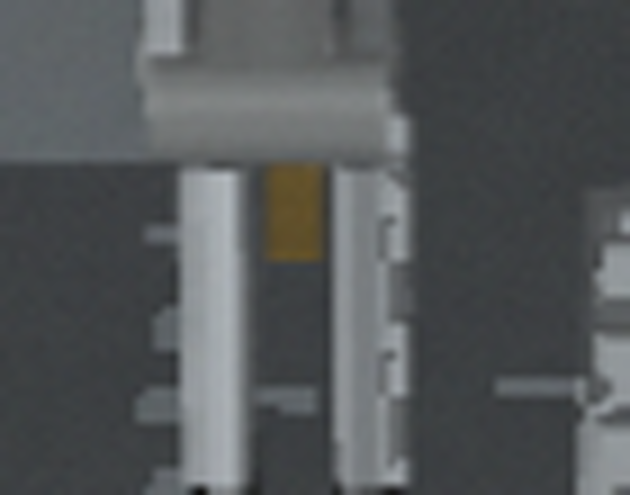

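View pics/w1c.png

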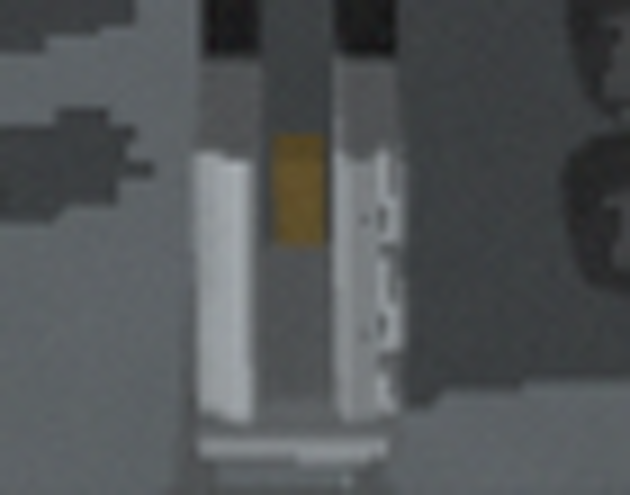

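Run:
```python
from plant import ctrl
from h import *
c=ctrl.calibration("wrist");d=np.load("w1.npz");c["T"]=d["T"];print(d["tcp"],d["rot"])
for p in[(282.1,160),(282.3,200),(282.5,240),(282.6,280)]:print(onplane(c,*p,.046))
# dock base corners from enlarged (1.4x, +60)
q=[onplane(c,(u+.5)/1.4-.5,(v+.5)/1.4-.5+60,.0115) for u,v in[(303,61),(482,62),(469,334),(318,335)]]
for x in q:print(x)
print(np.mean(q,0))
```

```text
[ 0.51491613 -0.15378329  0.15448501] [-3.14022127  0.00374067  0.01872844]
[ 0.5144171  -0.12619814  0.046     ]
[ 0.51526779 -0.15862207  0.046     ]
[ 0.51618268 -0.19338255  0.046     ]
[ 0.51708899 -0.2309992   0.046     ]
[ 0.4581436  -0.08531216  0.0115    ]
[ 0.56562476 -0.08372403  0.0115    ]
[ 0.57007749 -0.27012064  0.0115    ]
[ 0.46244544 -0.27343052  0.0115    ]
[ 0.51407282 -0.17814684  0.0115    ]
```

Slot mouth centre at about x 0.5158 for y -0.178, with the slot yawed 1.4° and offset about 1.7 mm from the nominal. Now to the board.

```bash
python3 -m jog '[[0,0,-0.025,0,-1],[0,0,-0.025,0,-1],[0.0017,-0.044,0,0,-1],[0.0017,-0.044,0,0,-1],[0.0017,-0.044,0,0,-1],[0.0017,-0.044,0,0,-1],[0.0017,-0.044,0,0,-1],[0.0017,-0.044,0,0,-1],[0.0017,-0.044,0,0,-1],[0.0017,-0.044,0,-3.2,-1],[0,0,0,0,-1],[0,0,0,0,-1]]'
python3 - <<'E'
from plant import ctrl
import cv2
from h import *
s=ctrl.state();c=ctrl.calibration("wrist");im=ctrl.capture("wrist")[:,:,::-1]
cv2.imwrite("pics/w2.png",im);np.savez("w2.npz",T=c["T"],tcp=s['tcp_pos'],rot=s['ee_rot'])
print(s['tcp_pos'],s['ee_rot'])
g=cv2.resize(im[60:420],None,fx=1.4,fy=1.4);cv2.imwrite("pics/w2b.png",np.clip(g*1.6,0,255).astype('uint8'))
E
```

```text
time: 4.58
tcp_pos: [0.5232, 0.1981, 0.2069]
ee_rot: [3.141, -0.001, 0.076]
contact_force: [-0.2, -0.3, -0.2]
finger_gap: 0.0853
[0.52318322 0.19806682 0.20693074] [ 3.14118610e+00 -1.13182658e-03  7.63448031e-02]
```

View pics/w2b.png

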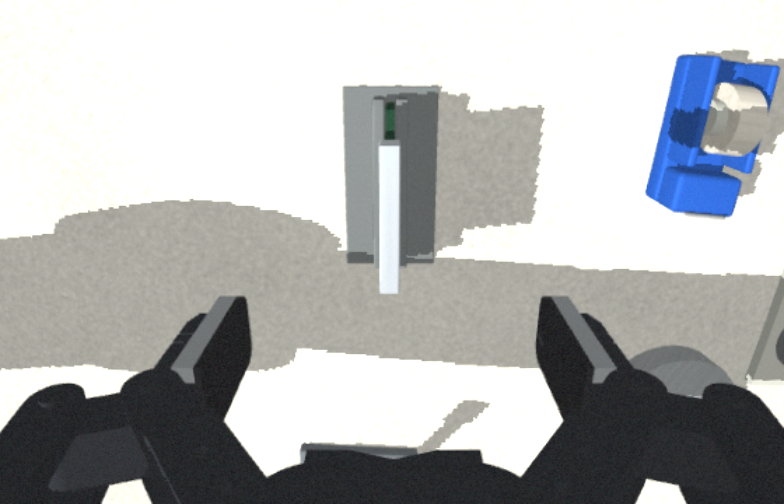

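Run:
```python
from plant import ctrl
from h import *
c=ctrl.calibration("wrist");d=np.load("w2.npz");c["T"]=d["T"]
im=cv2.imread('pics/w2.png');g=im.astype(int)
m=((g.min(2)>105)&(g.max(2)-g.min(2)<40)).astype('uint8');m[:, :265]=0;m[:,292:]=0;m[:150]=0;m[285:]=0
n,l,st,ce=cv2.connectedComponentsWithStats(m)
k=1+np.argmax(st[1:,4]);print(st[k])
for v in(165,190,210,230,250,262):
    row=g[v,262:296].mean(1).astype(int)
    xs=np.where(l[v]==k)[0];print(v,xs.min(),xs.max(),row)
ys=np.where(l==k)[0]
r=cv2.minAreaRect(np.argwhere(l==k)[:,::-1].astype(np.float32));b=cv2.boxPoints(r);print(r)
for p in b:print(p,onplane(c,*p,.099))
print(np.mean([onplane(c,*p,.099) for p in b],0))
```

```text
[ 269  162   23  108 1556]
165 270 285 [ 96  96  97  97 103  99  96  94 129 162 165 161 161 159 159 159 160 158
 160 157 158 158 159 111  68  62  66  61  59  61  63  65  65  62]
190 270 284 [ 93  95  95  94  97  97  97  95 111 157 162 159 157 158 156 156 156 156
 156 157 156 156 154 104  64  62  62  63  59  61  62  61  61  62]
210 271 284 [ 96  94  95  94  91  96  96  96  99 160 163 158 159 157 156 153 152 154
 155 154 156 154 146  97  66  61  62  62  56  60  59  64  62  59]
230 271 284 [ 94  96  94  94  87 102 100  95  93 165 165 158 157 155 153 154 151 151
 153 155 154 153 142  92  63  61  61  61  60  56  60  61  63  62]
250 271 284 [106 105 104 107 105 107  98  94  95 166 162 155 156 153 152 153 150 151
 152 151 153 152 130  97  92  94  93  83  90 105 105 106 108 107]
262 271 289 [106 104 106 108 108 107 107 106 106 149 154 155 154 153 154 150 152 150
 152 151 151 150 124 103 107 108 112 113 109 107 107 109 112 111]
((280.4598388671875, 215.59764099121094), (21.969533920288086, 106.98505401611328), 0.5617052912712097)
[268.95117 268.9799 ] [0.51775926 0.13092791 0.099     ]
[270. 162.] [0.51232156 0.22325423 0.099     ]
[291.9685 162.2154] [0.52934426 0.2244113  0.099     ]
[290.91968 269.19528] [0.53653356 0.13218467 0.099     ]
[0.52398966 0.17769453 0.099     ]
```

Run:
```python
from plant import ctrl
from h import *
c=ctrl.calibration("wrist");d=np.load("w2.npz");c["T"]=d["T"]
a=onplane(c,277.5,161,.099);b=onplane(c,277.45,269,.099);m=(a+b)/2
print(a,b,m,np.degrees(np.arctan2(-(a-b)[0],(a-b)[1])))
yaw=d["rot"][2];e=m-d["tcp"];X=np.array([np.cos(yaw),np.sin(yaw)]);Y=np.array([np.sin(yaw),-np.cos(yaw)])
print("tool dx,dy",e[:2]@X,e[:2]@Y,np.degrees(yaw))
```

```text
[0.51806931 0.22448777 0.099     ] [0.52501678 0.13147911 0.099     ] [0.52154305 0.17798344 0.099     ] 4.2718922147007365
tool dx,dy -0.003167168706730299 0.019899784154010662 4.374235002596628
```

```bash
python3 -m jog '[[-0.0032,0.02,0,0,-1],[0,0,0.03,0,-1],[0,0,0.03,0,-1],[0,0,0.03,0,-1],[0,0,0.02,0,-1],[0,0,0.015,0,-1],[0,0,0.01,0,-1],[0,0,0,0,-1],[0,0,0,0,-1],[0,0,0,0,-1]]' 60
python3 - <<'E'
from plant import ctrl
import cv2
from h import *
s=ctrl.state();im=ctrl.capture("side")[:,:,::-1]
crop(im,280,220,110,170,4,"pics/s2.png")
print(s['tcp_pos'],s['ee_rot'])
E
```

```text
time: 5.88
tcp_pos: [0.5216, 0.1783, 0.0718]
ee_rot: [-3.141, -0.001, 0.077]
contact_force: [0.2, -0.1, 0.3]
finger_gap: 0.0858
[0.52163933 0.17827281 0.07182933] [-3.14139467e+00 -1.32115710e-03  7.72466064e-02]
```

View pics/s2.png

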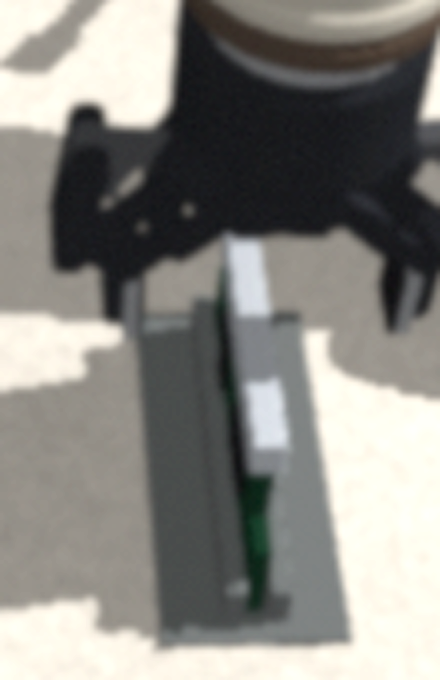

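The open fingers straddle the rail, one on each side. Closing.

```bash
python3 -m jog '[[0,0,0,0,1],[0,0,0,0,1],[0,0,0,0,1],[0,0,0,0,1],[0,0,0,0,1],[0,0,0,0,1],[0,0,0,0,1],[0,0,0,0,1]]' 60
```

```text
time: 6.92
tcp_pos: [0.5213, 0.1781, 0.0713]
ee_rot: [-3.142, -0.001, 0.077]
contact_force: [-0.6, -1.0, 3.4]
finger_gap: 0.0087
```

```bash
python3 -m jog '[[0,0,0,0,1],[0,0,0,0,1],[0,0,0,0,1]]'
python3 - <<'E'
from plant import ctrl
from h import *
crop(ctrl.capture("side")[:,:,::-1],280,220,110,150,4,"pics/s3.png")
im=ctrl.capture("wrist")[:,:,::-1];crop(im,140,150,280,200,2.8,"pics/w3.png")
E
```

```text
time: 7.3
tcp_pos: [0.5213, 0.178, 0.0713]
ee_rot: [-3.142, -0.0, 0.077]
contact_force: [0.2, -0.5, 5.2]
finger_gap: 0.0086
```

View pics/s3.png

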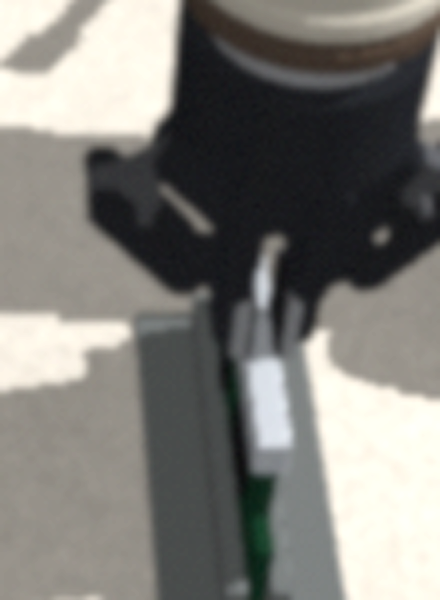

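View pics/w3.png

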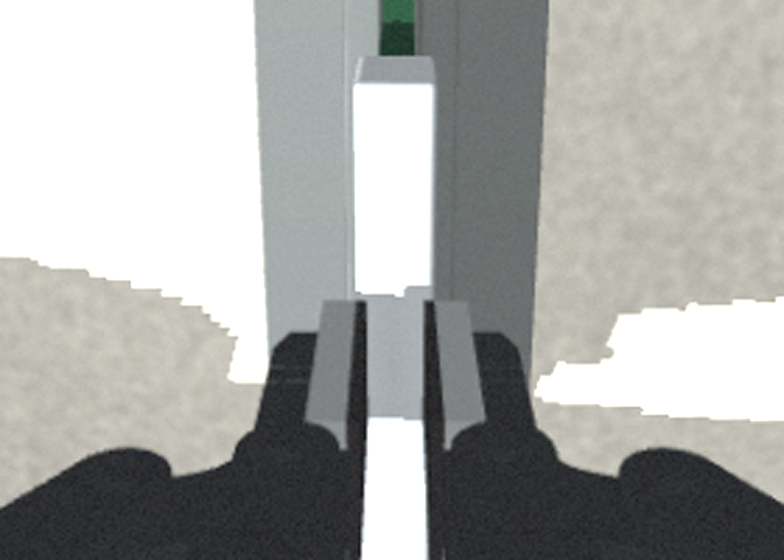

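The rail is centred between the pads. Lifting straight up, then I'll check.

```bash
python3 -m jog '[[0,0,-0.005,0,1],[0,0,-0.01,0,1],[0,0,-0.015,0,1],[0,0,-0.02,0,1],[0,0,-0.025,0,1],[0,0,-0.025,0,1],[0,0,-0.025,0,1],[0,0,-0.025,0,1],[0,0,0,0,1],[0,0,0,0,1]]'
python3 - <<'E'
from plant import ctrl
from h import *
s=ctrl.state();c=ctrl.calibration("wrist");im=ctrl.capture("wrist")[:,:,::-1];cv2.imwrite("pics/w4.png",im)
np.savez("w4.npz",T=c["T"],tcp=s['tcp_pos'],rot=s['ee_rot']);print(s['tcp_pos'],s['ee_rot'],s['finger_gap'])
crop(im,140,100,280,220,2.7,"pics/w4b.png")
crop(ctrl.capture("side")[:,:,::-1],250,150,160,150,4,"pics/s4.png")
E
```

```text
time: 8.65
tcp_pos: [0.5207, 0.1775, 0.2208]
ee_rot: [3.141, 0.0, 0.077]
contact_force: [0.4, -0.8, -3.8]
finger_gap: 0.0089
[0.52067777 0.17753175 0.22078237] [3.14092592e+00 3.64920677e-04 7.70614377e-02] 0.00886524813392884
```

View pics/w4b.png

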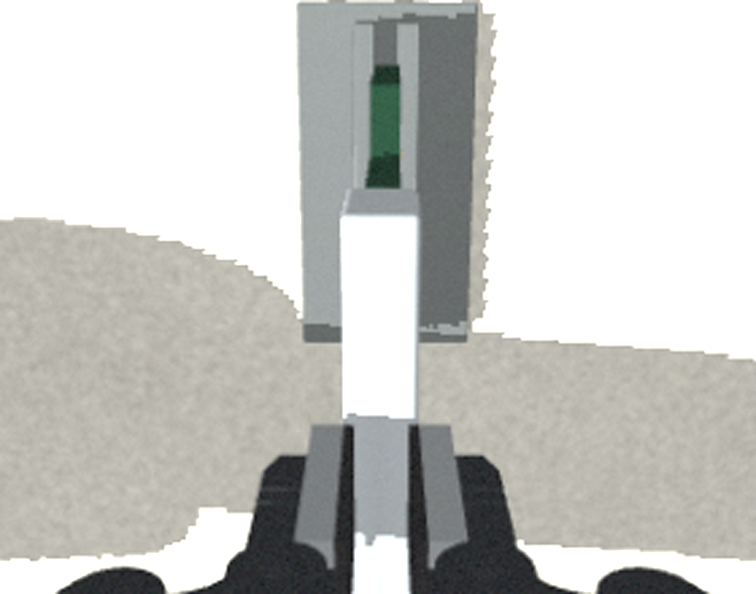

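View pics/s4.png

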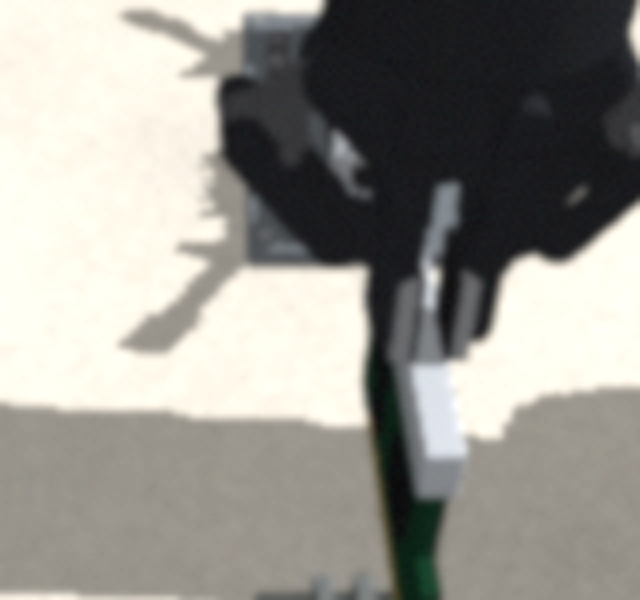

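Run:
```python
from plant import ctrl
from h import *
c=ctrl.calibration("wrist");d=np.load("w4.npz");c["T"]=d["T"];tcp=d["tcp"];yaw=d["rot"][2]
im=cv2.imread('pics/w4.png').astype(int)
for v in(130,135,140,145,150):print(v,im[v,270:296].mean(1).astype(int),(im[v,270:296,1]-im[v,270:296,2]))
for v in(182,200,215,240,250):print(v,im[v,262:300].mean(1).astype(int))
X=np.array([np.cos(yaw),np.sin(yaw)]);Y=np.array([np.sin(yaw),-np.cos(yaw)])
for p,z in[((280.6,180),tcp[2]+.028),((280.5,250),tcp[2]+.028),((282.6,135),tcp[2]-.0213),((282.2,128),tcp[2]-.0213)]:
    e=onplane(c,*p,z)-tcp;print(p,e[:2]@X,e[:2]@Y)
```

```text
130 [100 105 107 104 104 103  91  55  31  31  26  28  31  29  30  30  30  26
  80 104 104 105 104 105  98  73] [ 3  4  4  4  4  5  5  7 12 12 13 15 12 14 13 14 11 13  6  3  2  4  4  5
  6  3]
135 [ 99 105 105 106 105 105  96  62  49  48  47  48  48  46  47  47  49  46
  84 102 105 106 104 103  95  68] [ 4  3  6  4  4  4  8 18 26 26 29 28 29 30 27 29 27 27 12  4  5  5  5  3
  5  2]
140 [100 105 106 105 104 106  92  64  48  48  46  49  47  46  44  46  46  46
  82 103 106 106 101 103  92  69] [ 3  4  5  4  5  3  9 18 27 26 28 27 27 27 29 28 29 28 11  5  6  4  6  4
  3  4]
145 [100 105 106 105 106 104  94  62  45  45  45  45  48  48  49  48  47  48
  84 103 105 103 104 103  89  69] [ 5  4  4  5  5  4  8 18 29 29 27 28 27 26 26 27 27 26 12  4  5  5  5  4
  5  3]
150 [ 98 105 107 105 105 103  94  62  49  47  46  46  45  47  47  47  50  44
  97 107 103 104 105 103  82  69] [ 5  6  4  3  5  5  9 19 26 28 27 28 27 28 28 26 26 29  7  4  5  4  3  5
  4  3]
182 [105 102 103 103 174 189 180 174 174 173 175 174 173 174 171 172 170 171
 173 173 172 172 171 171 173 171 171 170 169 171 168 164 133  9
[... 188 characters left out ...]
 101 103 104 125 179 181 176 175 174 174 172 172 171 171 171 170 170
 170 171 171 169 171 173 171 170 171 169 170 169 169 151 114  80  65  67
  65  67]
240 [111 117 120 119 121 183 187 176 175 175 171 173 171 170 169 170 169 168
 166 168 169 171 168 172 168 169 170 171 168 167 167 141 105 112 115 117
 120 119]
250 [110 111 114 114 115 181 188 176 174 174 173 173 171 170 169 168 168 167
 168 167 168 169 169 168 171 168 170 169 168 167 165 136 106 114 118 120
 118 116]
(280.6, 180) -0.0006060140957129508 -0.044337118905989424
(280.5, 250) -0.0006077222441357387 -0.013786722182948201
(282.6, 135) 0.0003386064323078952 -0.05656667112177457
(282.2, 128) 0.00012087524381528512 -0.06017546776701665
```

Run:
```python
import cv2
im=cv2.imread('pics/w4.png').astype(int)
for v in range(120,134):print(v,im[v,270:296].mean(1).astype(int))
```

```text
120 [102 107 107 107 104 103 105 104  75  66  68  68  67  69  68  68  69 100
 107 104 106 105 105 104 103  71]
121 [104 105 107 105 105 105 104 106  74  64  70  69  68  68  70  67  66 100
 106 106 105 105 107 104 104  71]
122 [101 106 107 107 105 105 103 107  78  68  70  70  68  71  67  66  68  99
 107 104 105 105 104 106 103  71]
123 [101 106 107 105 106 104 105 107  75  62  64  61  60  62  62  64  63  89
 103 105 105 106 103 104 101  70]
124 [ 99 106 106 105 106 106 103 106  70  43  41  45  42  41  43  43  42  55
  99 106 106 106 103 103 102  72]
125 [102 106 105 106 105 104 104 108  64  31  28  32  26  21  31  27  25  29
  97 105 105 106 104 105 102  70]
126 [101 105 107 105 105 106 105 107  63  26  32  25  28  24  28  32  30  32
  97 107 105 105 103 105 101  71]
127 [101 106 105 107 105 105 104  94  56  28  22  26  28  26  26  27  27  24
  97 106 107 105 103 104 101  68]
128 [100 108 107 108 107 105 104  76  40  25  25  30  29  29  31  23  30  31
  85 104 106 104 106 104 101  70]
129 [101 106 105 105 106 106 106  66  36  28  27  29  26  28  29  30  26  26
  80 102 107 104 103 104 102  73]
130 [100 105 107 104 104 103  91  55  31  31  26  28  31  29  30  30  30  26
  80 104 104 105 104 105  98  73]
131 [ 97 106 107 105 106 103  92  59  39  36  37  39  39  39  37  41  43  41
  83 100 106 105 106 101  97  71]
132 [ 99 104 105 105 106 104  94  62  45  47  44  47  47  42  45  47  44  45
  86 103 104 104 105 102  97  72]
133 [100 105 107 105 105 106  95  62  49  44  48  44  48  48  48  48  48  50
  84 103 104 106 104 102  98  73]
```

Board held firmly, but perhaps tilted about 1°. Moving over the dock.

```bash
python3 -m jog '[[-0.0033,0.0354,0,0,1],[-0.0033,0.0354,0,0,1],[-0.0033,0.0354,0,0,1],[-0.0033,0.0354,0,0,1],[-0.0033,0.0354,0,0,1],[-0.0033,0.0354,0,0,1],[-0.0033,0.0354,0,0,1],[-0.0033,0.0354,0,0,1],[-0.0033,0.0354,0,0,1],[-0.0033,0.0354,0,0,1],[0,0,0,3,1],[0,0,0.02,0,1],[0,0,0.02,0,1],[0,0,0,0,1],[0,0,0,0,1]]'
python3 - <<'E'
from plant import ctrl
from h import *
s=ctrl.state();c=ctrl.calibration("wrist");im=ctrl.capture("wrist")[:,:,::-1];cv2.imwrite("pics/w5.png",im)
np.savez("w5.npz",T=c["T"],tcp=s['tcp_pos'],rot=s['ee_rot']);print(s['tcp_pos'],s['ee_rot'],s['finger_gap'],s['contact_force'],s['moment'])
crop(im,200,80,160,130,5,"pics/w5b.png")
crop(ctrl.capture("top")[:,:,::-1],280,200,160,120,5,"pics/t5.png")
E
```

```text
time: 10.62
tcp_pos: [0.5156, -0.1768, 0.1809]
ee_rot: [-3.141, 0.0, 0.026]
contact_force: [-0.3, -0.3, -2.3]
finger_gap: 0.0085
[ 0.51559441 -0.17679633  0.18085044] [-3.14093744e+00  2.77543650e-04  2.62686195e-02] 0.00850450719491931 [-0.3195286  -0.27573517 -2.29944256] [ 0.04674293 -0.05067657 -0.00273312]
```

View pics/w5b.png

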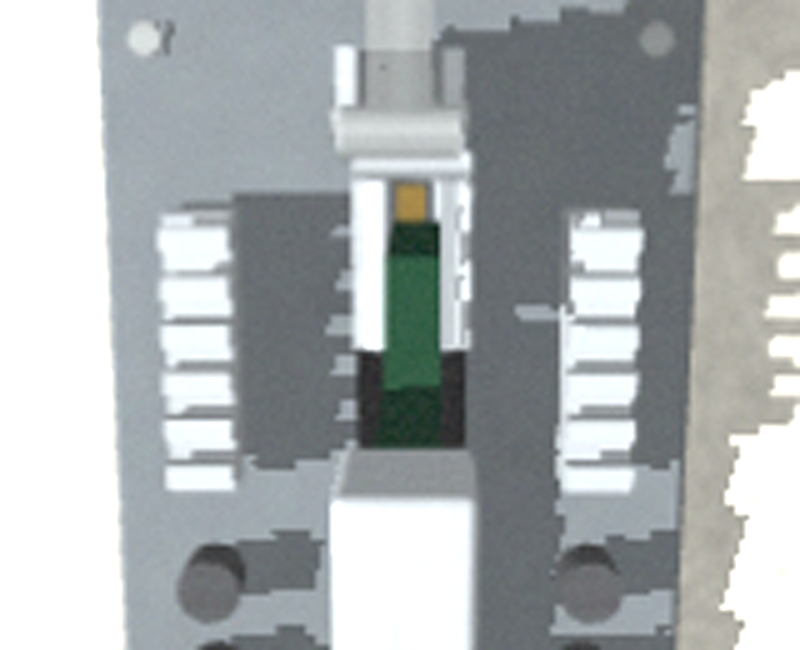

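View pics/t5.png

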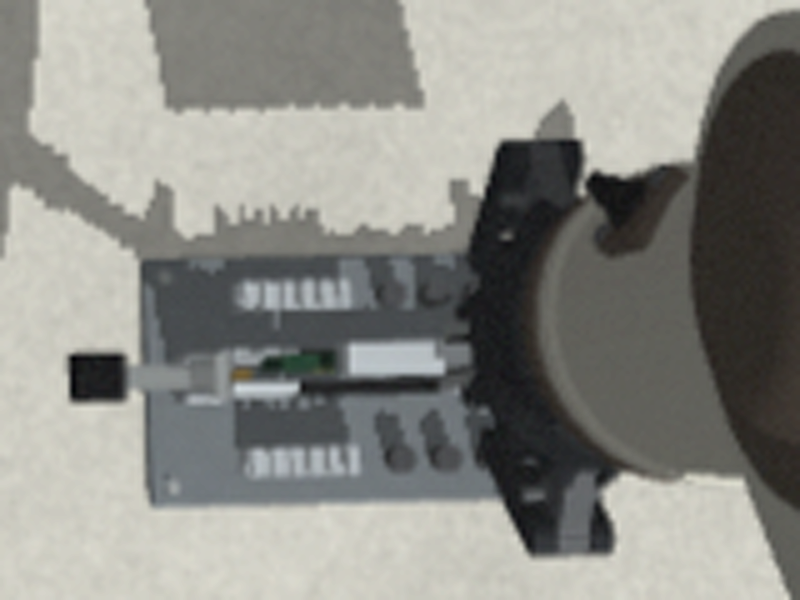

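Run:
```python
from plant import ctrl
from h import *
np.set_printoptions(precision=4,suppress=True)
c=ctrl.calibration("wrist");d=np.load("w5.npz");c["T"]=d["T"];tcp=d["tcp"];yaw=d["rot"][2]
X=np.array([np.cos(yaw),np.sin(yaw)]);Y=np.array([np.sin(yaw),-np.cos(yaw)])
P=lambda U,V:((U+.5)/5-.5+200,(V+.5)/5-.5+80)
def sh(n,U,V,z):
    e=onplane(c,*P(U,V),z)
    print(n,e,(e-tcp)[:2]@X,(e-tcp)[:2]@Y)
sh("board bot end",415,222,tcp[2]-.0673)
sh("board z46 end",412,255,tcp[2]-.0213)
sh("rail end",403,498,tcp[2]+.0277)
sh("guide outer end",414,180,.048)
sh("guide inner end",411,348,.048)
for U,V in[(98,-50)]:pass
im=cv2.imread('pics/w5.png').astype(int)
for v in(117,119,121,126,130,135,140,145):print(v,im[v,264:298].mean(1).astype(int))
```

```text
board bot end [ 0.5146 -0.1184  0.1136] 0.0005087502361755675 -0.058417734546061584
board z46 end [ 0.5141 -0.118   0.1596] 2.2473839730541897e-05 -0.05880908417467912
rail end [ 0.5137 -0.1323  0.2086] -0.0007681994121905924 -0.04449535440576853
guide outer end [ 0.5146 -0.117   0.048 ] 0.000588307836130129 -0.05981835911524821
guide inner end [ 0.5149 -0.1446  0.048 ] 0.00015981047721219796 -0.03221708475696119
117 [106 105 106 107 105 106 138 157 161 174 182 187 153 102  74  72  75  74
  73  76  76  67  96 153 136 130 133 145 159 143 101  74  69  67]
119 [ 69  69  70  70  68  67 125 159 165 177 180 185 152 103  73  75  80  80
  80  78  79  71  93 153 138 130 134 147 164 165 108  70  68  69]
121 [ 68  69  68  69  65  68 124 158 161 176 182 186 152 101  70  75  78  76
  78  79  78  71  93 153 137 128 133 131 132 159  94  69  68  67]
126 [ 68  69  90 104 105 106 136 156 159 174 180 184 151  96  47  25  24  30
  28  27  30  29  27  28 117 131 133 137 127 123  80  68  67  68]
130 [ 69  68  70  67  69  68 122 153 157 177 181 184 144  72  27  30  24  23
  27  27  23  21  28  28 118 130 131 152 115 101  74  67  69  69]
135 [ 67  67  67  66  94 104 125 155 161 178 180 185 137  73  46  44  44  47
  45  45  44  43  46  43 119 131 130 123 118 154  96  68  68  67]
140 [ 66  65  65  66  68  68 106 157 167 176 180 183 137  74  46  44  44  46
  45  47  45  44  43  46 118 130 135 149 125 110  79  68  67  69]
145 [ 68  92 102 102 104 105 128 154 161 175 181 183 137  72  46  47  47  47
  46  44  44  46  45  47 117 131 132 150 114  96  75  68  67  68]
```

```bash
python3 -m jog '[[-0.0005,0,0.015,0,1],[0,0,0.015,0,1],[0,0,0.01,0,1],[0,0,0.01,0,1],[0,0,0,0,1],[0,0,0,0,1]]'
python3 - <<'E'
from plant import ctrl
from h import *
s=ctrl.state();c=ctrl.calibration("wrist");im=ctrl.capture("wrist")[:,:,::-1];cv2.imwrite("pics/w6.png",im)
np.savez("w6.npz",T=c["T"],tcp=s['tcp_pos'],rot=s['ee_rot']);print(s['tcp_pos'],s['ee_rot'],s['finger_gap'],s['contact_force'],s['moment'])
crop(im,210,60,140,110,5.5,"pics/w6b.png")
im=im.astype(int)
for v in range(90,130,3):print(v,im[v,264:300].mean(1).astype(int))
E
```

```text
time: 11.48
tcp_pos: [0.5153, -0.1775, 0.1313]
ee_rot: [-3.142, -0.0, 0.025]
contact_force: [0.8, -0.3, -2.6]
finger_gap: 0.0084
[ 0.51530303 -0.17745199  0.13132639] [-3.14156763e+00 -4.62892850e-04  2.49557923e-02] 0.008402163747495195 [ 0.82018709 -0.29411108 -2.58879743] [0.000305   0.01116857 0.00679418]
90 [154 173 174 175 160 115  85  92 107 113 112 112 111 113 116 115 116 115
 113 113 111 109 109 103  77  83  97 111 111 112 111  85  73  71  71  72]
93 [151 171 171 171 159 116  84  88 105 113 112 112 111 113 114 114 115 116
 114 112 110 108 106 101  78  86  99 109 109 111 110  86  72  74  73  71]
96 [144 169 174 173 160 114  85  90 107 112 112 111 112 114 115 117 117 116
 113 113 111 107 107 102  77  85  98 110 111 113 111  86  74  71  72  72]
99 [138 165 169 170 158 114  85  98 109 113 111 111 112 111 115 116 118 116
 113 113 110 108 107 104  79  85  95 107 107 107 109  87  76  74  72  71]
102 [141 128 110 110 108 110 109 111 115 114 114 113 111 114 115 118 117 116
 115 112 113 110 110 112 111 109 109 109 109 109 109  94  80  72  74  75]
105 [149 143 137 138 138 138 138 139 1
[... 620 characters left out ...]
31 128 130 129 128 130
 129 128 129 130 130 129 128 131 130 130 131 129 131 130 131  83  72  72]
120 [112 112 114 113 146 166 170 180 191 195 199 172 117  84  76  76  78  78
  79  80  81  77  73  82 157 157 143 141 144 149 168 123 151  94  73  72]
123 [ 73  73  73  73 113 163 176 184 192 196 198 179 122  84  70  73  77  77
  80  76  75  74  68  74 142 158 142 140 144 153 172 126 145  91  73  74]
126 [ 73  76  73  72 110 160 174 182 191 195 198 180 122  78  46  28  28  28
  29  30  30  27  32  34 158 162 143 141 142 137 114 164 152  93  73  75]
129 [ 74  74  73  70 127 164 170 180 191 195 197 180 122  58  31  28  30  30
  26  28  28  27  29  28 158 162 143 139 143 132 164 172 151  90  74  73]
```

View pics/w6b.png

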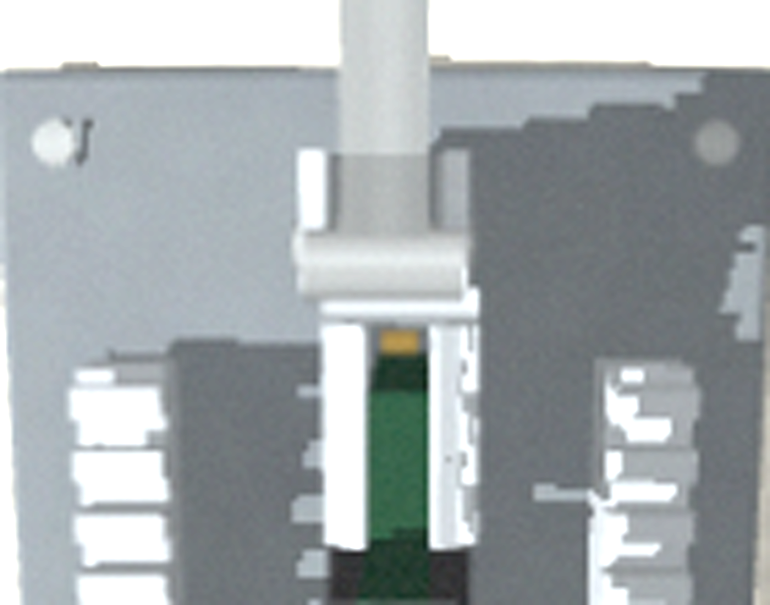

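Slot centre at 282.2 px and board bottom centre at 282.75 px, about 0.3 mm apart once depth is allowed for. Lowering gently, with force checks.

```bash
python3 -m jog '[[-0.0002,0,0.004,0,1],[0,0,0.004,0,1],[0,0,0.004,0,1],[0,0,0.003,0,1],[0,0,0.002,0,1]]'
python3 -m jog '[[0,0,0.002,0,1],[0,0,0.002,0,1],[0,0,0,0,1]]'
```

```text
time: 12.15
tcp_pos: [0.5147, -0.1775, 0.1138]
ee_rot: [-3.141, 0.0, 0.025]
contact_force: [0.7, 0.1, -2.2]
finger_gap: 0.0086
time: 12.52
tcp_pos: [0.5147, -0.1775, 0.1099]
ee_rot: [-3.141, 0.0, 0.025]
contact_force: [-1.1, 0.3, -2.6]
finger_gap: 0.0087
```

```bash
python3 -m jog '[[0,0,0.0015,0,1],[0,0,0.0015,0,1],[0,0,0,0,1]]'
```

```text
time: 12.9
tcp_pos: [0.5147, -0.1775, 0.107]
ee_rot: [-3.142, 0.0, 0.025]
contact_force: [-0.2, -0.1, -2.9]
finger_gap: 0.0089
```

```bash
python3 -m jog '[[0,0,0.002,0,1],[0,0,0.002,0,1],[0,0,0.002,0,1],[0,0,0.002,0,1],[0,0,0,0,1]]'
```

```text
time: 13.52
tcp_pos: [0.5146, -0.1775, 0.0989]
ee_rot: [-3.141, 0.0, 0.025]
contact_force: [0.3, 0.6, -2.4]
finger_gap: 0.0089
```

```bash
python3 -m jog '[[0,0,0.002,0,1],[0,0,0.002,0,1],[0,0,0.002,0,1],[0,0,0.002,0,1],[0,0,0,0,1]]'
python3 - <<'E'
from plant import ctrl
from h import *
crop(ctrl.capture("wrist")[:,:,::-1],180,60,200,160,4,"pics/w7.png")
crop(ctrl.capture("side")[:,:,::-1],270,60,140,150,4,"pics/s7.png")
E
```

```text
time: 14.15
tcp_pos: [0.5147, -0.1775, 0.0909]
ee_rot: [-3.141, 0.0, 0.025]
contact_force: [-0.4, -0.1, -2.6]
finger_gap: 0.0091
```

View pics/w7.png

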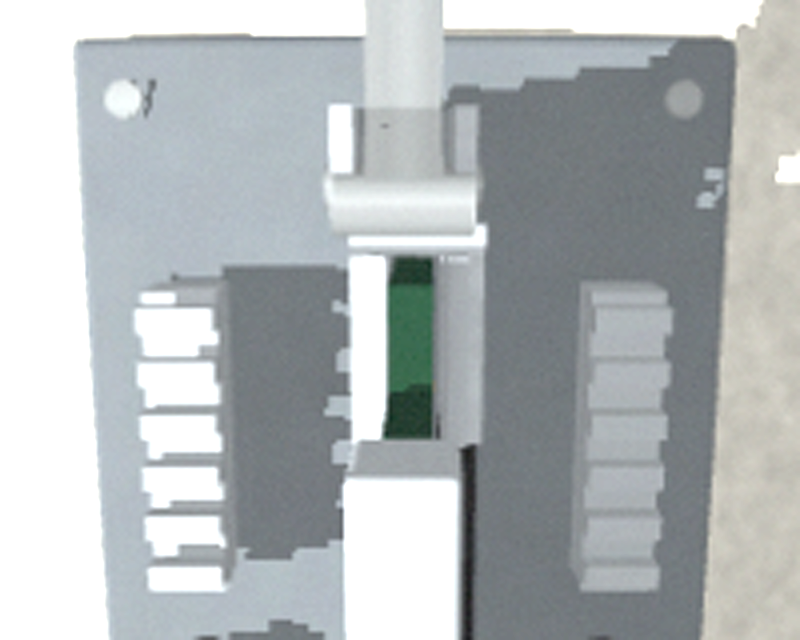

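View pics/s7.png

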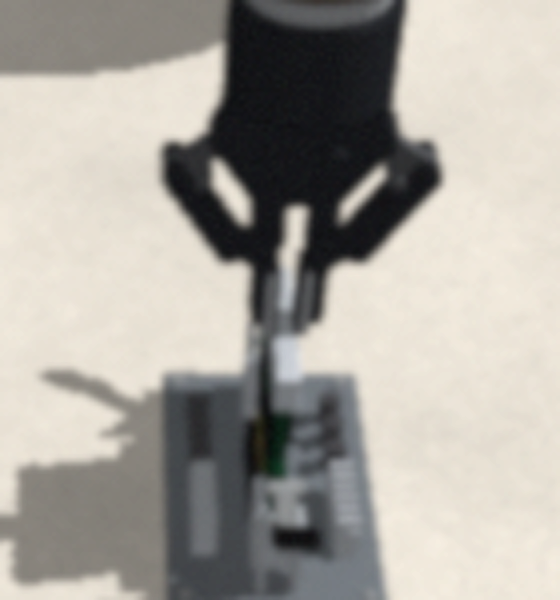

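The board is in the guides with no force. On down to the springs.

```bash
python3 -m jog '[[0,0,0.002,0,1],[0,0,0.0015,0,1],[0,0,0.001,0,1],[0,0,0,0,1]]'
```

```text
time: 14.75
tcp_pos: [0.5147, -0.1775, 0.0865]
ee_rot: [-3.142, 0.0, 0.025]
contact_force: [-0.6, -0.1, -2.6]
finger_gap: 0.0084
```

```bash
python3 -m jog '[[0,0,0.001,0,1],[0,0,0.001,0,1],[0,0,0,0,1]]'
```

```text
time: 15.12
tcp_pos: [0.5156, -0.1775, 0.0853]
ee_rot: [3.141, -0.001, 0.025]
contact_force: [0.9, 0.4, 3.8]
finger_gap: 0.0088
```

It now rests on the springs (z force rose from -2.6 to +3.8 N). Releasing and rising.

```bash
python3 -m jog '[[0,0,0,0,0.6],[0,0,0,0,0.3],[0,0,0,0,0],[0,0,0,0,-0.2],[0,0,0,0,-0.2],[0,0,0,0,-0.2]]'
python3 - <<'E'
from plant import ctrl
from h import *
print(ctrl.state()['finger_gap'])
crop(ctrl.capture("wrist")[:,:,::-1],140,60,280,200,2.8,"pics/w8.png")
E
```

```text
time: 15.88
tcp_pos: [0.5148, -0.1776, 0.0846]
ee_rot: [3.142, -0.0, 0.025]
contact_force: [-0.5, -0.2, 0.7]
finger_gap: 0.0513
0.05126260479988775
```

View pics/w8.png

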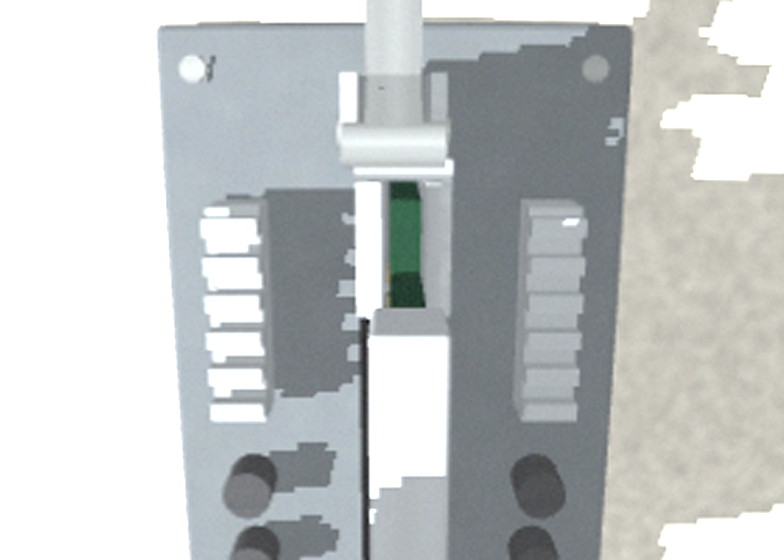

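Released. The board stands in the slot, leaning slightly within its clearance. Rising, then working out the lever angles.

```bash
python3 -m jog '[[0,0,-0.01,0,-0.2],[0,0,-0.02,0,-0.2],[0,0,-0.03,0,-0.2],[0,0,-0.03,0,-0.2],[0,0,-0.03,0,1],[0,0,0,0,1]]' 60
python3 - <<'E'
from plant import ctrl
from h import *
from scipy.optimize import brentq
np.set_printoptions(precision=4,suppress=True)
T=ctrl.calibration("top");S=ctrl.calibration("side");yaw=np.radians(1.35)
dc=np.array([.5141,-.178]);X=np.array([np.cos(yaw),np.sin(yaw)]);Y=np.array([-np.sin(yaw),np.cos(yaw)])
def ang(c,p,s):
    o,d=pix2ray(c,*p)
    def f(th):
        z=.05+.065*np.cos(th);q=o+d*(z-o[2])/d[2];return s*((q[:2]-dc)@Y)-(.072+.065*np.sin(th))
    th=brentq(f,0.3,1.3);z=.05+.065*np.cos(th);q=o+d*(z-o[2])/d[2];return th,q,(q[:2]-dc)@X
P=lambda U,V,k,x,y:((U+.5)/k-.5+x,(V+.5)/k-.5+y)
for n,c,p,s in[("L top",T,P(73,178,5,285,240),1),("R top",T,P(663,165,5,285,240),-1),("R side",S,P(188,62,4,290,100),-1),("L side",S,P(216,370,4,290,100),1)]:
    try:print(n,*ang(c,p,s))
    except Exception as e:print(n,e)
im=ctrl.capture("top")[:,:,::-1];crop(im,280,210,160,110,5,"pics/t9.png")
im=ctrl.capture("side")[:,:,::-1];crop(im,270,60,140,150,4,"pics/s9.png")
E
```

```text
time: 16.68
tcp_pos: [0.5171, -0.1778, 0.2085]
ee_rot: [3.139, -0.006, 0.025]
contact_force: [-0.2, -0.5, 0.2]
finger_gap: 0.0149
L top 0.8799338169911305 [ 0.5119 -0.0559  0.0914] 0.0007086182321753972
R top 0.8135793925748752 [ 0.5181 -0.2972  0.0946] 0.0011834400713903654
R side f(a) and f(b) must have different signs
L side 0.8548453574306363 [ 0.5093 -0.057   0.0927] -0.001987951566012147
```

View pics/t9.png

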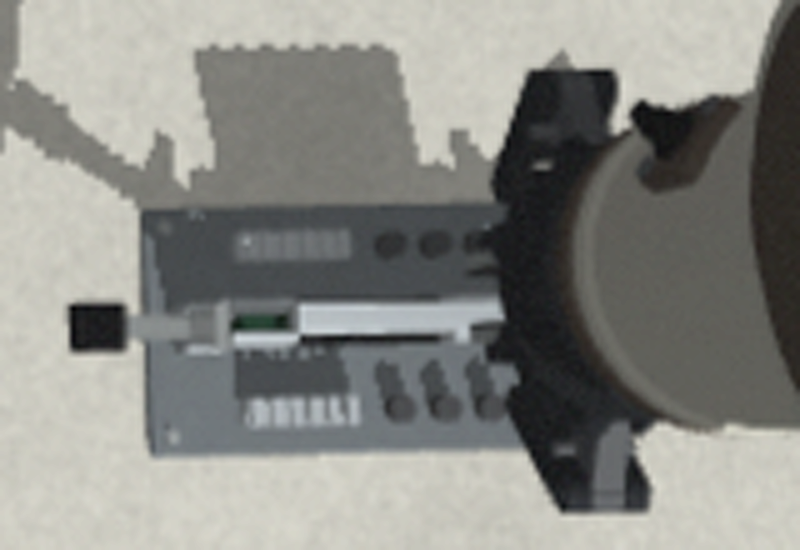

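View pics/s9.png

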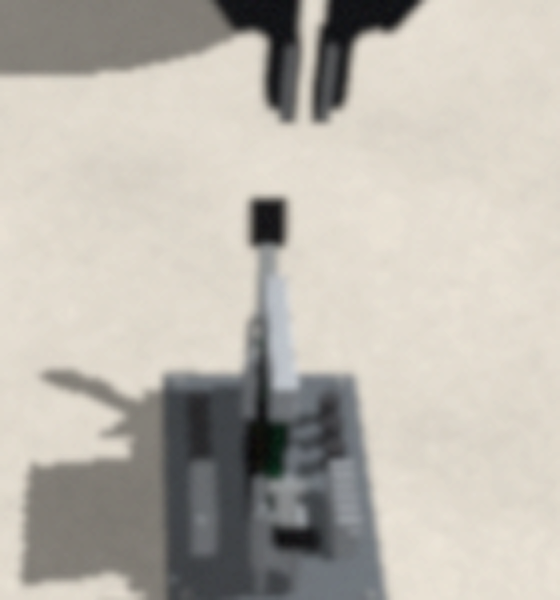

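```bash
python3 -m jog '[[-0.001,-0.04,0,0,1],[-0.001,-0.04,0,0,1],[-0.001,-0.04,0,0,1],[0,-0.043,0,0,1],[0,0,0.04,0,1],[0,0,0.04,0,1],[0,0,0.03,0,1],[0,0,0.01,0,1],[0,0,0,0,1],[0,0,0,0,1]]'
python3 - <<'E'
from plant import ctrl
from h import *
crop(ctrl.capture("wrist")[:,:,::-1],140,150,280,200,2.8,"pics/w10.png")
crop(ctrl.capture("side")[:,:,::-1],270,100,140,150,4,"pics/s10.png")
s=ctrl.state();print(s['tcp_pos'],s['ee_rot'],s['finger_gap'])
E
```

```text
time: 18.02
tcp_pos: [0.5087, -0.0146, 0.0857]
ee_rot: [3.141, -0.002, 0.025]
contact_force: [0.5, -1.1, 0.2]
finger_gap: -0.0
[ 0.50874623 -0.01474112  0.08577625] [ 3.14117289e+00 -2.14055107e-03  2.45754850e-02] 9.163423796383494e-05
```

View pics/w10.png

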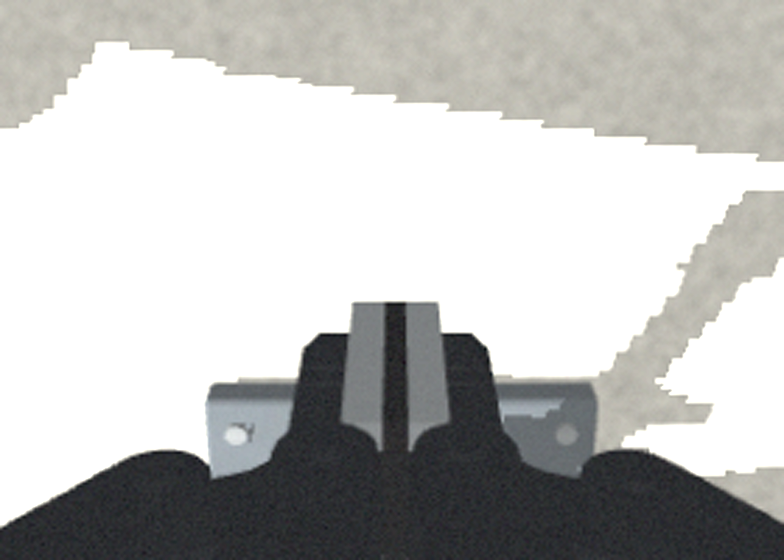

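View pics/s10.png

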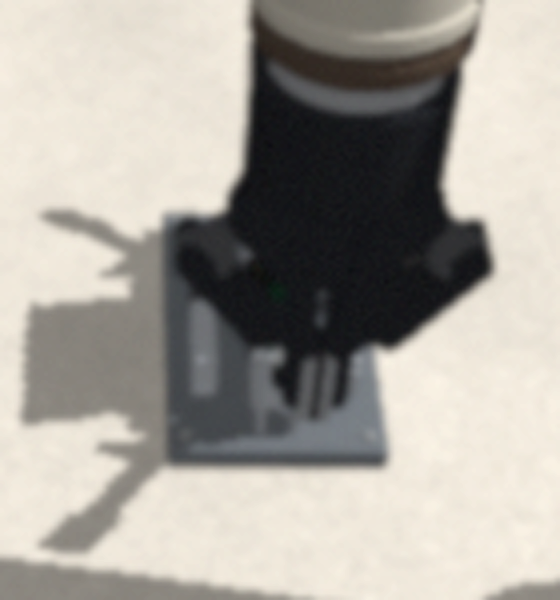

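Fingers shut and clear, just outside the left handle. Moving in to contact.

```bash
python3 -m jog '[[0.0015,0.005,0,0,1],[0,0.005,0,0,1],[0,0.003,0,0,1],[0,0.002,0,0,1],[0,0.002,0,0,1],[0,0,0,0,1]]'; python3 -m jog '[[0,0.002,0,0,1],[0,0.002,0,0,1],[0,0,0,0,1]]'; python3 -m jog '[[0,0.002,0,0,1],[0,0.002,0,0,1],[0,0,0,0,1]]'
```

```text
time: 18.88
tcp_pos: [0.5096, -0.0318, 0.0846]
ee_rot: [3.142, 0.0, 0.025]
contact_force: [0.1, 0.7, -0.6]
finger_gap: -0.0002
time: 19.25
tcp_pos: [0.5097, -0.0358, 0.0846]
ee_rot: [3.141, 0.0, 0.025]
contact_force: [0.4, 0.2, 0.1]
finger_gap: 0.0004
time: 19.62
tcp_pos: [0.5098, -0.0399, 0.0846]
ee_rot: [3.141, 0.0, 0.024]
contact_force: [0.5, 0.9, 0.1]
finger_gap: 0.0001
```

```bash
python3 -m jog '[[0,0.002,0,0,1],[0,0.002,0,0,1],[0,0,0,0,1]]'; python3 -m jog '[[0,0.002,0,0,1],[0,0.002,0,0,1],[0,0.002,0,0,1]]';  python3 - <<'E'
from plant import ctrl
from h import *
crop(ctrl.capture("top")[:,:,::-1],250,200,160,120,5,"pics/t11.png")
E
```

```text
time: 20.0
tcp_pos: [0.51, -0.0439, 0.0846]
ee_rot: [3.141, -0.0, 0.024]
contact_force: [0.5, -0.8, -0.2]
finger_gap: 0.0003
time: 20.38
tcp_pos: [0.5101, -0.0498, 0.0846]
ee_rot: [3.142, -0.0, 0.025]
contact_force: [0.2, -0.1, -0.0]
finger_gap: 0.0001
```

View pics/t11.png

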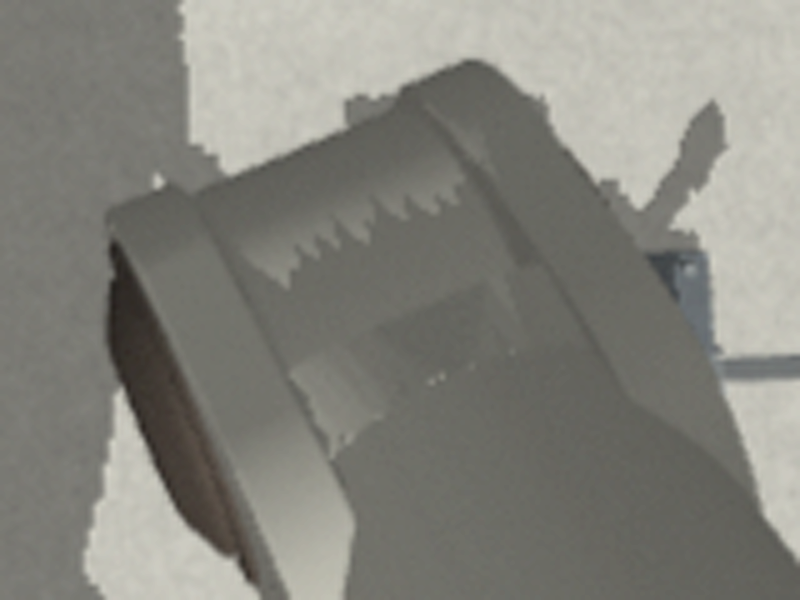

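No contact yet where I expected it, so I'll look before going further.

Run:
```python
from plant import ctrl
from h import *
crop(ctrl.capture("side")[:,:,::-1],290,110,90,100,6,"pics/s11.png")
crop(ctrl.capture("wrist")[:,:,::-1],140,180,280,200,2.8,"pics/w11.png")
```

```text
(no output)
```

View pics/s11.png

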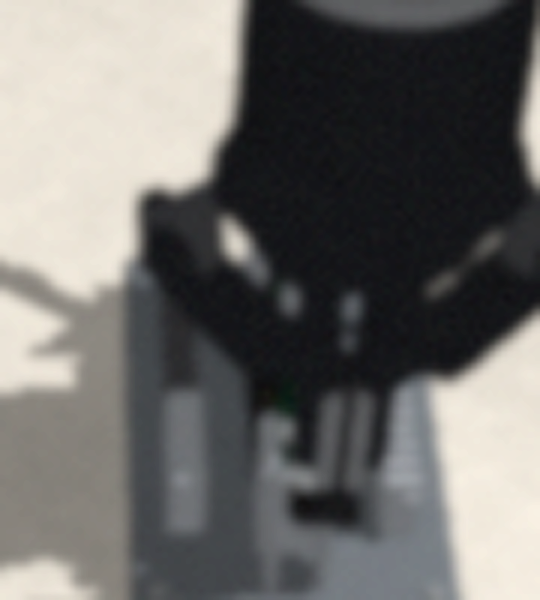

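View pics/w11.png

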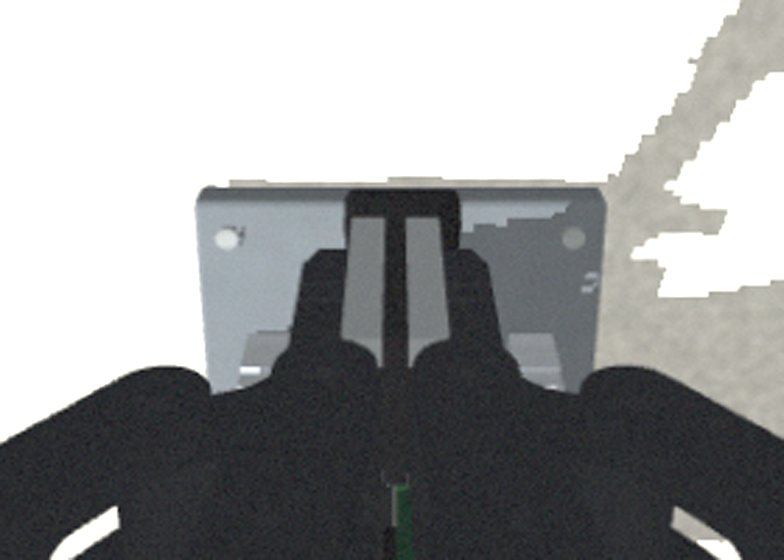

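Run:
```python
from plant import ctrl
from h import *
np.set_printoptions(precision=4,suppress=True)
S=ctrl.calibration("side");W=ctrl.calibration("wrist")
print(two(S,(344.1,197),W,(283.6,246.8)))
print(two(S,(290+355/6,110+488/6),W,(140+405/2.8,180+217/2.8)), ctrl.state()['tcp_pos'])
for z in(.07,.08,.09,.1,.11):print(z,onplane(W,283.6,246.8,z),onplane(S,344.1,197,z))
dc=.178
for n,p,z in(("s0 handle bot",(290+216/4,100+385/4),.09),):
  for z in(.08,.085,.09):print(n,onplane(S,*p,z))
```

```text
(array([ 0.51  , -0.0422,  0.0951]), np.float64(0.001556338144033363))
(array([ 0.5068, -0.036 ,  0.1166]), np.float64(0.008713588483298717)) [ 0.5101 -0.0498  0.0846]
0.07 [ 0.5113 -0.0537  0.07  ] [ 0.506  -0.0678  0.07  ]
0.08 [ 0.5111 -0.0492  0.08  ] [ 0.5073 -0.0575  0.08  ]
0.09 [ 0.5109 -0.0447  0.09  ] [ 0.5086 -0.0471  0.09  ]
0.1 [ 0.5107 -0.0402  0.1   ] [ 0.5099 -0.0368  0.1   ]
0.11 [ 0.5105 -0.0357  0.11  ] [ 0.5113 -0.0265  0.11  ]
s0 handle bot [ 0.5074 -0.0594  0.08  ]
s0 handle bot [ 0.5081 -0.0543  0.085 ]
s0 handle bot [ 0.5087 -0.0491  0.09  ]
```

Run:
```python
from plant import ctrl
from h import *
np.set_printoptions(precision=4,suppress=True)
S=ctrl.calibration("side");W=ctrl.calibration("wrist")
print("s3 tips; TCP .5213 .178 .0713")
for p in((280+245/4,220+358/4),(280+290/4,220+345/4)):
  for z in(.07,.08,.09,.1):print(z,onplane(S,*p,z))
print("s11 tips; TCP .5101 -.0498 .0846")
for p in((290+328/6,110+488/6),(290+362/6,110+490/6)):
  for z in(.085,.095,.105,.115):print(z,onplane(S,*p,z))
print("wrist tip")
for z in(.0846,.095,.105,.115):print(z,onplane(W,140+395/2.8,180+217/2.8,z))
```

```text
s3 tips; TCP .5213 .178 .0713
0.07 [0.5211 0.1717 0.07  ]
0.08 [0.5222 0.1779 0.08  ]
0.09 [0.5232 0.1841 0.09  ]
0.1 [0.5243 0.1902 0.1   ]
0.07 [0.5042 0.1654 0.07  ]
0.08 [0.5056 0.1717 0.08  ]
0.09 [0.5069 0.178  0.09  ]
0.1 [0.5083 0.1842 0.1   ]
s11 tips; TCP .5101 -.0498 .0846
0.085 [ 0.5063 -0.0673  0.085 ]
0.095 [ 0.5076 -0.0567  0.095 ]
0.105 [ 0.509  -0.0461  0.105 ]
0.115 [ 0.5103 -0.0355  0.115 ]
0.085 [ 0.496  -0.0668  0.085 ]
0.095 [ 0.4975 -0.0562  0.095 ]
0.105 [ 0.499  -0.0456  0.105 ]
0.115 [ 0.5006 -0.035   0.115 ]
wrist tip
0.0846 [ 0.5098 -0.0532  0.0846]
0.095 [ 0.5097 -0.0481  0.095 ]
0.105 [ 0.5096 -0.0433  0.105 ]
0.115 [ 0.5095 -0.0384  0.115 ]
```

Both views put the visible finger ends about 27 mm above the reported TCP height, so the fingers passed over the handle. I'll back out the way I came and come in lower.

```bash
python3 -m jog '[[0,-0.01,0,0,1],[0,-0.015,0,0,1],[0,-0.015,0,0,1],[0,0,0.01,0,1],[0,0,0.01,0,1],[0,0,0.005,0,1],[0,0,0,0,1]]'
python3 - <<'E'
from plant import ctrl
from h import *
S=ctrl.calibration("side")
crop(ctrl.capture("side")[:,:,::-1],290,110,90,110,6,"pics/s12.png")
s=ctrl.state();t=s['tcp_pos'];print(t,s['finger_gap'])
for dz in(0,.01,.02,.03):
  for dy in (0,.011):print(dz,dy,[(u-290)*6 if i==0 else (u-110)*6 for i,u in enumerate(proj(S,t+[0,dy,dz]))])
# s4 check
print("s4",[(u-250)*4 if i==0 else (u-150)*4 for i,u in enumerate(proj(S,[.5207-.046*.077,.1775+.046,.2485]))])
E
```

```text
time: 21.4
tcp_pos: [0.5086, -0.0101, 0.0589]
ee_rot: [-3.141, 0.001, 0.024]
contact_force: [-0.4, -0.5, -0.2]
finger_gap: -0.0002
[ 0.50892826 -0.00994398  0.05927648] -5.7181862406426864e-05
0 0 [np.float64(320.2994615698742), np.float64(682.8147346944023)]
0 0.011 [np.float64(321.95295138893096), np.float64(710.3834194614584)]
0.01 0 [np.float64(323.17298226687035), np.float64(660.0181970818066)]
0.01 0.011 [np.float64(324.86728787351626), np.float64(687.610885994456)]
0.02 0 [np.float64(326.1020295734862), np.float64(636.8033961757026)]
0.02 0.011 [np.float64(327.83840040867494), np.float64(664.4168808866289)]
0.03 0 [np.float64(329.08828970800414), np.float64(613.1582005773579)]
0.03 0.011 [np.float64(330.8680265983144), np.float64(640.7890816377646)]
s4 [np.float64(438.83170115310895), np.float64(457.23643532129086)]
```

View pics/s12.png

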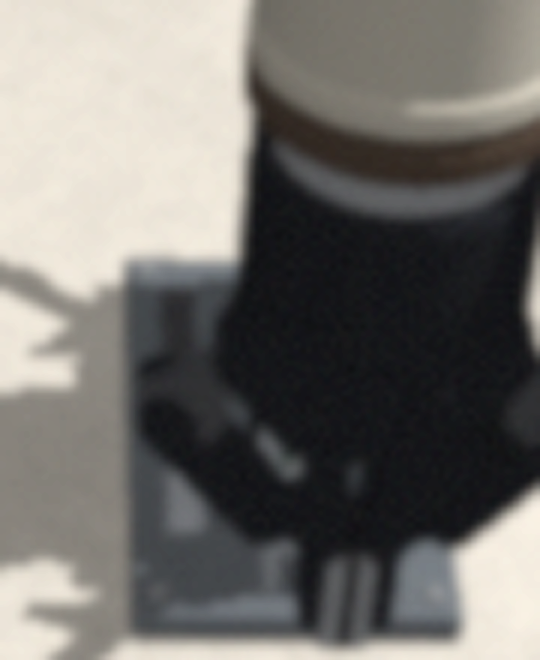

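Run:
```python
from plant import ctrl
from h import *
S=ctrl.calibration("side");T=ctrl.calibration("top")
def pr(n,t,x0,y0,k,obs):
    for dz in(0,.02,.04):
        u=proj(S,np.array(t)+[0,.011,dz]);print(n,dz,round((u[0]-x0)*k),round((u[1]-y0)*k),"obs",obs)
pr("s3",[.5213,.178,.0713],280,220,4,(267,357))
pr("s9",[.5171,-.1778,.2085],270,60,4,(308,122))
pr("s10",[.5087,-.0146,.0857],270,100,4,(315,412))
pr("s7",[.5147,-.1775,.0909],270,60,4,(290,325))
```

```text
s3 0 247 398 obs (267, 357)
s3 0.02 251 368 obs (267, 357)
s3 0.04 256 338 obs (267, 357)
s9 0 289 172 obs (308, 122)
s9 0.02 293 132 obs (308, 122)
s9 0.04 297 91 obs (308, 122)
s10 0 300 465 obs (315, 412)
s10 0.02 304 433 obs (315, 412)
s10 0.04 308 399 obs (315, 412)
s7 0 274 379 obs (290, 325)
s7 0.02 277 347 obs (290, 325)
s7 0.04 280 313 obs (290, 325)
```

```bash
python3 -m jog '[[0,0.005,0,0,1],[0,0.005,0,0,1],[0,0.004,0,0,1],[0,0.002,0,0,1],[0,0.002,0,0,1],[0,0,0,0,1]]'; python3 -m jog '[[0,0.002,0,0,1],[0,0.002,0,0,1],[0,0,0,0,1]]'; python3 -m jog '[[0,0.002,0,0,1],[0,0.002,0,0,1],[0,0,0,0,1]]';python3 -m jog '[[0,0.002,0,0,1],[0,0.002,0,0,1],[0,0,0,0,1]]'
```

```text
time: 22.2
tcp_pos: [0.5096, -0.0277, 0.0596]
ee_rot: [3.142, -0.0, 0.025]
contact_force: [0.7, 0.8, 0.1]
finger_gap: -0.0002
time: 22.58
tcp_pos: [0.5097, -0.0314, 0.0596]
ee_rot: [-3.141, -0.0, 0.025]
contact_force: [0.6, 0.9, -0.1]
finger_gap: 0.0003
time: 22.95
tcp_pos: [0.5098, -0.0321, 0.0599]
ee_rot: [-3.138, -0.001, 0.027]
contact_force: [-1.8, 7.9, 1.5]
finger_gap: 0.0001
time: 23.32
tcp_pos: [0.5099, -0.0327, 0.0604]
ee_rot: [-3.134, -0.001, 0.03]
contact_force: [-3.9, 15.0, 6.7]
finger_gap: -0.0002
```

Contact came where expected, but the lever isn't turning (15 N, with an upward part): the finger end is pushing on the lever's end face. Backing off to go lower.

```bash
python3 -m jog '[[0,-0.005,0,0,1],[0,-0.008,0,0,1],[0,0,0.01,0,1],[0,0,0.01,0,1],[0,0,0,0,1]]'
python3 - <<'E'
from plant import ctrl
from h import *
crop(ctrl.capture("side")[:,:,::-1],290,110,90,110,6,"pics/s13.png")
crop(ctrl.capture("wrist")[:,:,::-1],140,180,280,200,2.8,"pics/w13.png")
E
```

```text
time: 23.95
tcp_pos: [0.5084, -0.0272, 0.0383]
ee_rot: [-3.142, 0.002, 0.024]
contact_force: [0.2, -0.2, -0.1]
finger_gap: -0.0001
```

View pics/s13.png

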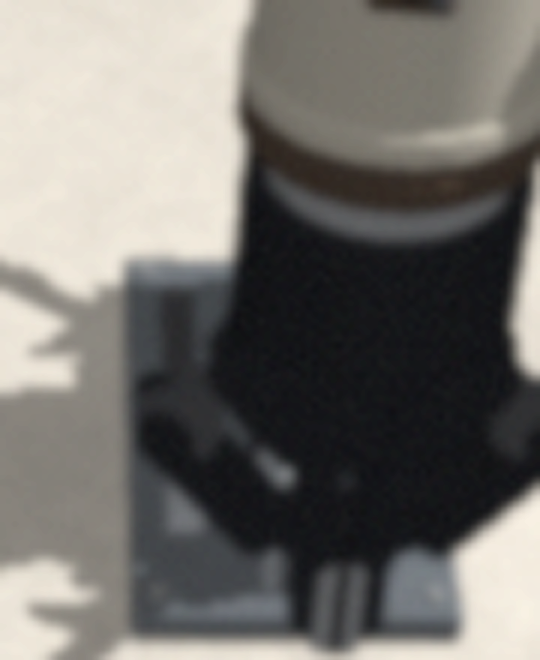

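View pics/w13.png

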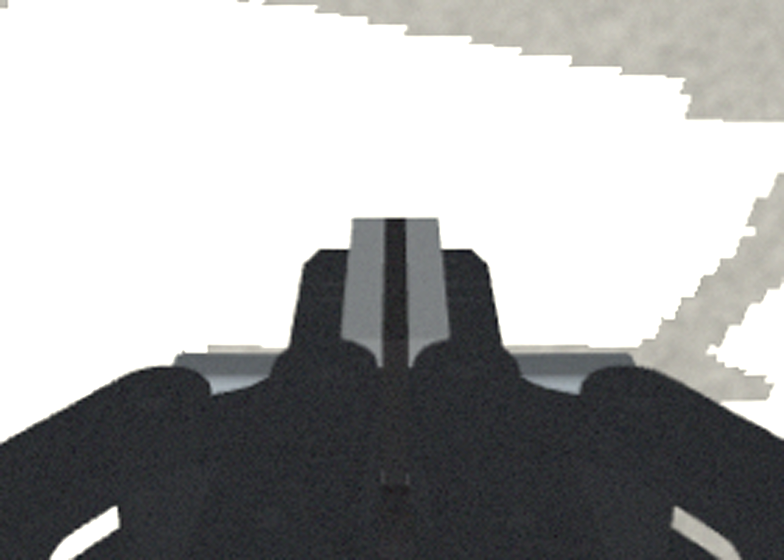

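```bash
python3 -m jog '[[0.0015,0.002,0,0,1],[0,0.002,0,0,1],[0,0.002,0,0,1],[0,0,0,0,1]]'; python3 -m jog '[[0,0.002,0,0,1],[0,0.001,0,0,1],[0,0,0,0,1]]'; python3 -m jog '[[0,0.002,0,0,1],[0,0.001,0,0,1],[0,0,0,0,1]]'
```

```text
time: 24.55
tcp_pos: [0.5114, -0.0322, 0.0398]
ee_rot: [-3.141, -0.001, 0.025]
contact_force: [0.0, 2.3, 0.4]
finger_gap: -0.0002
time: 24.92
tcp_pos: [0.5115, -0.0326, 0.0399]
ee_rot: [-3.138, -0.001, 0.027]
contact_force: [-0.2, 7.8, 0.9]
finger_gap: 0.0001
time: 25.3
tcp_pos: [0.5116, -0.033, 0.0403]
ee_rot: [-3.136, -0.002, 0.029]
contact_force: [-1.8, 11.8, 5.0]
finger_gap: -0.0001
```

The handle's corner must move up as it turns in, so a purely horizontal push jams on friction. I'll follow the lever's arc, inward and up.

```bash
python3 -m jog '[[0,-0.001,-0.002,0,1],[0,0,-0.002,0,1],[0,0.0005,-0.002,0,1],[0,0,0,0,1]]'; python3 -m jog '[[0,0.0015,-0.002,0,1],[0,0.0015,-0.002,0,1],[0,0,0,0,1]]'
```

```text
time: 25.8
tcp_pos: [0.5115, -0.0372, 0.0459]
ee_rot: [-3.141, -0.001, 0.025]
contact_force: [0.9, 5.9, 1.9]
finger_gap: -0.0001
time: 26.18
tcp_pos: [0.5117, -0.041, 0.0499]
ee_rot: [-3.141, -0.001, 0.025]
contact_force: [0.9, 4.3, 2.2]
finger_gap: -0.0003
```

The lever is turning at about 5 N. Continuing along the arc.

```bash
python3 -m jog '[[0,0.0023,-0.0021,0,1],[0,0.0024,-0.0019,0,1],[0,0.0025,-0.0018,0,1],[0,0,0,0,1]]'; python3 -m jog '[[0,0.0026,-0.0016,0,1],[0,0.0026,-0.0015,0,1],[0,0.0027,-0.0014,0,1],[0,0,0,0,1]]'
```

```text
time: 26.68
tcp_pos: [0.5119, -0.0478, 0.0558]
ee_rot: [-3.141, -0.001, 0.025]
contact_force: [-0.8, 5.8, 4.3]
finger_gap: -0.0
time: 27.18
tcp_pos: [0.5122, -0.0552, 0.0605]
ee_rot: [-3.141, -0.001, 0.025]
contact_force: [-0.5, 7.0, 5.2]
finger_gap: 0.0002
```

```bash
python3 -m jog '[[0,0.0025,-0.0014,0,1],[0,0.0026,-0.0013,0,1],[0,0.0027,-0.0012,0,1],[0,0,0,0,1]]'; python3 -m jog '[[0,0.0028,-0.0011,0,1],[0,0.0028,-0.001,0,1],[0,0.0028,-0.0009,0,1],[0,0,0,0,1]]'
```

```text
time: 27.68
tcp_pos: [0.5124, -0.0633, 0.0644]
ee_rot: [-3.141, -0.001, 0.025]
contact_force: [0.1, 5.6, 3.8]
finger_gap: 0.0
time: 28.18
tcp_pos: [0.5126, -0.0713, 0.0674]
ee_rot: [-3.141, -0.001, 0.025]
contact_force: [-1.3, 7.3, 5.8]
finger_gap: -0.0
```

Left lever at about 0.25 rad. Leaving it there and moving over to the right lever, mirrored.

```bash
python3 -m jog '[[0,-0.006,0,0,1],[0,-0.015,0,0,1],[0,0,-0.04,0,1],[0,0,-0.045,0,1],[-0.0005,0.045,0,0,1],[-0.0005,0.05,0,0,1],[-0.0005,0.05,0,0,1],[0,0.05,0,0,1],[0,0.05,0,0,1],[0,0.042,0,0,1],[0,0,0,0,1],[0,0,0.04,0,1],[0,0,0.04,0,1],[0,0,0.03,0,1],[0,0,0,0,1]]'
```

```text
time: 30.05
tcp_pos: [0.5153, -0.3357, 0.0394]
ee_rot: [-3.138, 0.005, 0.026]
contact_force: [-0.4, -0.0, 0.9]
finger_gap: -0.0002
```

```bash
python3 -m jog '[[0.001,-0.005,0,0,1],[0,-0.003,0,0,1],[0,-0.002,0,0,1],[0,0,0,0,1]]'; python3 -m jog '[[0,-0.002,0,0,1],[0,-0.002,0,0,1],[0,0,0,0,1]]'
```

```text
time: 30.55
tcp_pos: [0.5183, -0.3284, 0.0425]
ee_rot: [3.141, -0.001, 0.025]
contact_force: [-0.3, -0.0, -0.5]
finger_gap: -0.0005
time: 30.92
tcp_pos: [0.5179, -0.324, 0.0418]
ee_rot: [-3.141, 0.0, 0.025]
contact_force: [0.5, -0.3, 0.8]
finger_gap: 0.0001
```

```bash
python3 -m jog '[[0,-0.0015,0,0,1],[0,-0.0015,0,0,1],[0,0,0,0,1]]'; python3 -m jog '[[0,-0.0013,-0.0015,0,1],[0,-0.0013,-0.0015,0,1],[0,0,0,0,1]]'
```

```text
time: 31.3
tcp_pos: [0.5179, -0.321, 0.0418]
ee_rot: [-3.141, 0.0, 0.025]
contact_force: [0.1, 0.6, 0.1]
finger_gap: -0.0002
time: 31.68
tcp_pos: [0.5179, -0.3188, 0.045]
ee_rot: [3.141, -0.0, 0.025]
contact_force: [0.3, 0.1, 0.1]
finger_gap: -0.0001
```

```bash
python3 -m jog '[[0,-0.0018,-0.0015,0,1],[0,-0.0018,-0.0018,0,1],[0,0,0,0,1]]'; python3 -m jog '[[0,-0.0019,-0.002,0,1],[0,-0.002,-0.002,0,1],[0,0,0,0,1]]'
```

```text
time: 32.05
tcp_pos: [0.5176, -0.3156, 0.0484]
ee_rot: [3.141, -0.0, 0.025]
contact_force: [-0.9, -3.8, 0.2]
finger_gap: 0.0001
time: 32.42
tcp_pos: [0.5175, -0.3109, 0.0524]
ee_rot: [3.142, 0.0, 0.025]
contact_force: [-0.5, -2.4, -0.4]
finger_gap: 0.0004
```

```bash
python3 -m jog '[[0,-0.0024,-0.0019,0,1],[0,-0.0025,-0.0018,0,1],[0,-0.0025,-0.0017,0,1],[0,-0.0026,-0.0016,0,1],[0,0,0,0,1]]'; python3 -m jog '[[0,-0.0026,-0.0015,0,1],[0,-0.0027,-0.0013,0,1],[0,-0.0027,-0.0012,0,1],[0,-0.0028,-0.0011,0,1],[0,0,0,0,1]]'
```

```text
time: 33.05
tcp_pos: [0.5173, -0.3007, 0.0593]
ee_rot: [-3.141, 0.0, 0.025]
contact_force: [-0.6, -1.8, 1.0]
finger_gap: -0.0003
time: 33.67
tcp_pos: [0.5171, -0.2907, 0.0643]
ee_rot: [3.141, -0.0, 0.025]
contact_force: [0.1, -4.1, -0.1]
finger_gap: -0.0002
```

```bash
python3 -m jog '[[0,-0.0028,-0.0011,0,1],[0,-0.0028,-0.001,0,1],[0,-0.0028,-0.0009,0,1],[0,0,0,0,1]]'; python3 -m jog '[[0,-0.0025,-0.0006,0,1],[0,-0.0025,-0.0005,0,1],[0,-0.0025,-0.0004,0,1],[0,0,0,0,1]]'; python3 -m jog '[[0,-0.002,-0.0003,0,1],[0,-0.002,-0.0002,0,1],[0,0,0,0,1]]'
```

```text
time: 34.17
tcp_pos: [0.5168, -0.2821, 0.0672]
ee_rot: [3.141, 0.0, 0.025]
contact_force: [-0.2, -4.4, -0.8]
finger_gap: -0.0001
time: 34.67
tcp_pos: [0.5167, -0.2747, 0.0689]
ee_rot: [3.141, -0.0, 0.025]
contact_force: [-0.8, -5.2, 0.4]
finger_gap: -0.0002
time: 35.05
tcp_pos: [0.5166, -0.2709, 0.0694]
ee_rot: [3.141, -0.0, 0.025]
contact_force: [-1.5, -4.8, 0.9]
finger_gap: -0.0001
```

```bash
python3 -m jog '[[0,-0.0015,-0.0002,0,1],[0,-0.0015,0,0,1],[0,0,0,0,1]]'; python3 -m jog '[[0,-0.001,0,0,1],[0,-0.001,0,0,1],[0,0,0,0,1]]'
```

```text
time: 35.42
tcp_pos: [0.5165, -0.2682, 0.0697]
ee_rot: [3.141, -0.0, 0.024]
contact_force: [-1.6, -4.7, 1.3]
finger_gap: 0.0001
time: 35.8
tcp_pos: [0.5165, -0.2666, 0.0698]
ee_rot: [3.14, -0.0, 0.024]
contact_force: [-0.5, -6.8, 1.8]
finger_gap: 0.0004
```

```bash
python3 -m jog '[[0,-0.001,0,0,1],[0,-0.001,0,0,1],[0,0,0,0,1]]'
python3 - <<'E'
from plant import ctrl
from h import *
crop(ctrl.capture("side")[:,:,::-1],290,80,90,120,5,"pics/s14.png")
E
```

```text
time: 36.17
tcp_pos: [0.5164, -0.2665, 0.0699]
ee_rot: [3.138, -0.001, 0.023]
contact_force: [-0.6, -9.5, 0.3]
finger_gap: 0.0004
```

View pics/s14.png

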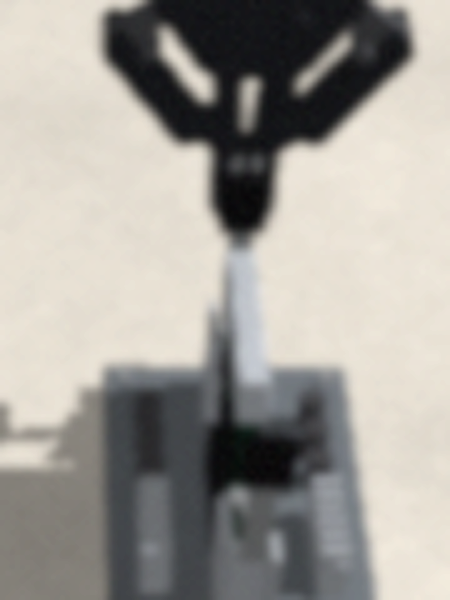

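Stop reached: 2 mm commanded gave 0.1 mm of motion at 9.5 N. One more light nudge, then back to the left lever.

```bash
python3 -m jog '[[0,-0.001,0,0,1],[0,0,0,0,1]]'; python3 -m jog '[[0,0.006,0,0,1],[0,0.016,0,0,1],[0,0,-0.04,0,1],[0,0,-0.05,0,1],[0,-0.05,0,0,1],[0,-0.05,0,0,1],[0,-0.05,0,0,1],[0,-0.05,0,0,1],[0,-0.03,0,0,1],[0,0,0,0,1]]'
python3 - <<'E'
from plant import ctrl
from h import *
crop(ctrl.capture("side")[:,:,::-1],290,80,90,120,5,"pics/s15.png")
E
```

```text
time: 36.48
tcp_pos: [0.5164, -0.2664, 0.0699]
ee_rot: [3.137, -0.001, 0.022]
contact_force: [0.5, -11.7, 0.5]
finger_gap: 0.0002
time: 37.72
tcp_pos: [0.5112, -0.0509, 0.1598]
ee_rot: [-3.14, -0.0, 0.031]
contact_force: [-0.3, -0.3, -0.1]
finger_gap: -0.0001
```

View pics/s15.png

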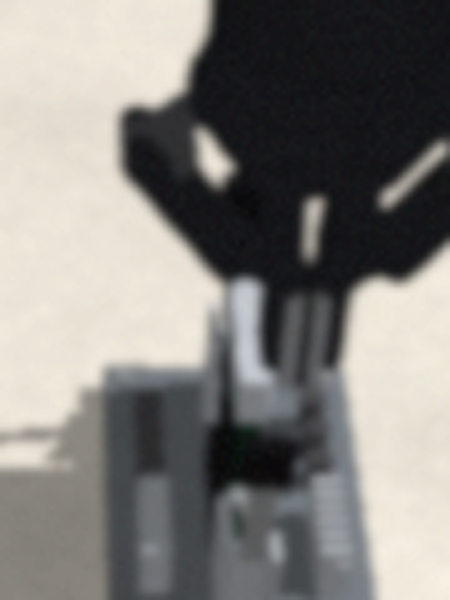

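```bash
python3 -m jog '[[0.0005,-0.008,0,0,1],[0,0,0.03,0,1],[0,0,0.03,0,1],[0,0,0.03,0,1],[0,0,0,0,1],[0,0.006,0,0,1],[0,0.006,0,0,1],[0,0.004,0,0,1],[0,0,0,0,1]]'
```

```text
time: 38.9
tcp_pos: [0.5123, -0.0634, 0.0699]
ee_rot: [3.141, -0.001, 0.023]
contact_force: [-1.1, 0.7, -0.1]
finger_gap: 0.0002
```

```bash
python3 -m jog '[[0,0.003,0,0,1],[0,0.003,0,0,1],[0,0.002,0,0,1],[0,0,0,0,1]]'; python3 -m jog '[[0,0.002,-0.0006,0,1],[0,0.002,-0.0006,0,1],[0,0.002,-0.0005,0,1],[0,0,0,0,1]]'; python3 -m jog '[[0,0.002,-0.0005,0,1],[0,0.002,-0.0004,0,1],[0,0.002,-0.0004,0,1],[0,0,0,0,1]]'
```

```text
time: 39.4
tcp_pos: [0.5121, -0.0707, 0.0694]
ee_rot: [-3.142, 0.0, 0.025]
contact_force: [-0.0, -0.6, 0.2]
finger_gap: 0.0001
time: 39.9
tcp_pos: [0.5122, -0.0758, 0.0711]
ee_rot: [-3.141, 0.0, 0.025]
contact_force: [0.3, 4.9, -1.7]
finger_gap: 0.0
time: 40.4
tcp_pos: [0.5123, -0.0819, 0.0724]
ee_rot: [-3.141, 0.0, 0.025]
contact_force: [-1.8, 5.8, -0.8]
finger_gap: -0.0001
```

```bash
python3 -m jog '[[0,0.002,-0.0003,0,1],[0,0.0015,-0.0002,0,1],[0,0.0015,-0.0001,0,1],[0,0,0,0,1]]'; python3 -m jog '[[0,0.001,0,0,1],[0,0.001,0,0,1],[0,0,0,0,1]]'; python3 -m jog '[[0,0.001,0,0,1],[0,0.001,0,0,1],[0,0,0,0,1]]'
```

```text
time: 40.9
tcp_pos: [0.5125, -0.0866, 0.0732]
ee_rot: [-3.141, -0.0, 0.026]
contact_force: [-0.1, 5.2, -0.2]
finger_gap: -0.0001
time: 41.28
tcp_pos: [0.5125, -0.0884, 0.0733]
ee_rot: [-3.141, 0.0, 0.026]
contact_force: [-1.2, 5.4, 1.5]
finger_gap: 0.0001
time: 41.65
tcp_pos: [0.5126, -0.0903, 0.0734]
ee_rot: [-3.141, -0.0, 0.026]
contact_force: [-1.3, 5.6, 3.2]
finger_gap: 0.0001
```

```bash
python3 -m jog '[[0,0.001,0,0,1],[0,0.001,0,0,1],[0,0,0,0,1]]'; python3 -m jog '[[0,0.001,0,0,1],[0,0.0005,0,0,1],[0,0,0,0,1]]'
```

```text
time: 42.02
tcp_pos: [0.5126, -0.0914, 0.0735]
ee_rot: [-3.14, -0.0, 0.026]
contact_force: [-2.1, 8.1, 4.3]
finger_gap: 0.0004
time: 42.4
tcp_pos: [0.5126, -0.0914, 0.0735]
ee_rot: [-3.138, -0.0, 0.027]
contact_force: [-1.9, 11.0, 4.1]
finger_gap: -0.0001
```

Left stop reached at -0.0914: no more motion, 11 N. Retreating and checking.

```bash
python3 -m jog '[[0,-0.006,0,0,1],[0,-0.016,0,0,1],[0,-0.02,-0.02,0,1],[0,-0.01,-0.05,0,1],[0,-0.04,-0.04,0,1],[0,-0.05,0,0,1],[0,-0.05,0,0,1],[0,-0.05,0,0,1],[0,0,0,0,1],[0,0,0,0,1]]'
python3 - <<'E'
from plant import ctrl
from h import *
T=ctrl.capture("top")[:,:,::-1];S=ctrl.capture("side")[:,:,::-1];cv2.imwrite("pics/t16r.png",T);cv2.imwrite("pics/s16r.png",S)
crop(T,280,220,150,100,5,"pics/t16.png");crop(S,280,80,110,140,4,"pics/s16.png")
E
```

```text
time: 43.65
tcp_pos: [0.5066, 0.1474, 0.1838]
ee_rot: [3.141, -0.001, 0.026]
contact_force: [1.0, -0.9, -0.2]
finger_gap: -0.0002
```

View pics/t16.png

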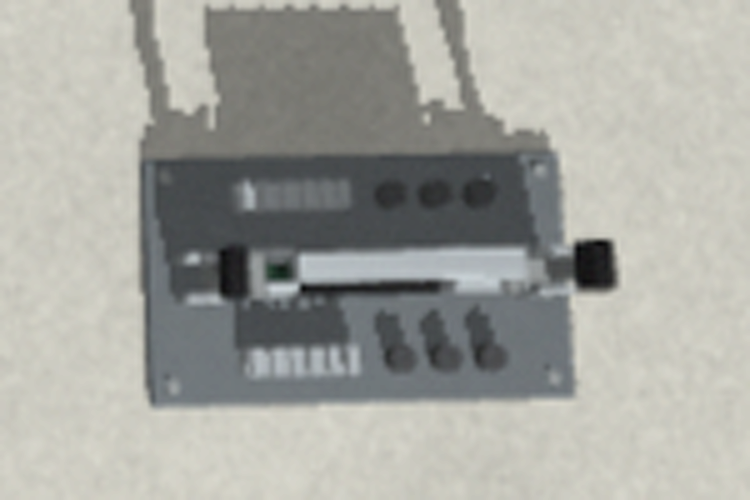

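View pics/s16.png

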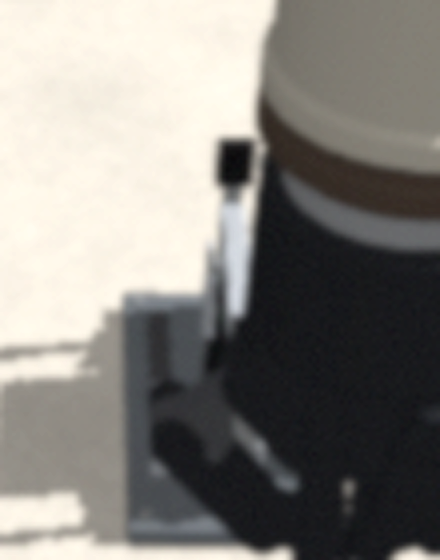

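Run:
```python
from plant import ctrl
from h import *
T=ctrl.calibration("top");S=ctrl.calibration("side");yaw=np.radians(1.35)
Y=np.array([-np.sin(yaw),np.cos(yaw)]);dc=np.array([.5141,-.178])
for s in(1,-1):
  for th in(0,.1,.2,.3):
    xy=dc+Y*s*(.072+.078*np.sin(th));z=.05+.078*np.cos(th)
    u=proj(T,[*xy,z]);v=proj(S,[*xy,z]);print(s,th,"top",(u[0]-280)*5,(u[1]-220)*5,"side",(v[0]-280)*4,(v[1]-80)*4)
for z in (.107,.113):
  for e in(.046,-.046):
    u=proj(T,[*(dc+Y*e),z]);print("rail end",z,e,(u[0]-280)*5,(u[1]-220)*5)
```

```text
1 0 top 232.93875467097394 272.35832396217006 side 249.5639756804801 318.54134684969245
1 0.1 top 212.82582119901974 272.78557651902105 side 250.60794943075553 330.1450480315747
1 0.2 top 192.64835913078514 273.27406574843366 side 251.5086581338278 343.10454473833147
1 0.3 top 172.66756252315503 273.8172698485653 side 252.25278020487258 357.28137032371023
-1 0 top 599.4798560106966 265.1711703462047 side 231.43526872829034 139.6283009969091
-1 0.1 top 618.8135853200635 264.82459668070277 side 230.51489630412698 131.70622510456582
-1 0.2 top 637.2128278272837 264.5555781583846 side 229.49933173012823 125.24441760549871
-1 0.3 top 654.4459661828946 264.36710897878555 side 228.40191116302685 120.28796267134146
rail end 0.107 0.046 289.6213005428186 272.81555069308666
rail end 0.107 -0.046 517.7200586010298 268.33396747386047
rail end 0.113 0.046 292.38983127747986 272.31949154078563
rail end 0.113 -0.046 522.1913546184417 267.8070199602962
```

Both handles project at θ≈0 to within about 0.02 rad. One confirming wrist view from above.

```bash
python3 -m jog '[[0,0,-0.05,0,1],[0,0.05,-0.03,0,1],[0,0.05,0,0,1],[0,0.05,0,0,1],[0,0.05,0,0,1],[0,0.05,0,0,1],[0,0.05,0,0,1],[0,0,0,0,1],[0,0,0,0,1],[0,0,0,0,1]]'
python3 - <<'E'
from plant import ctrl
from h import *
W=ctrl.calibration("wrist");im=ctrl.capture("wrist")[:,:,::-1];cv2.imwrite("pics/w17r.png",im)
crop(im,180,60,200,270,2.2,"pics/w17.png")
yaw=np.radians(1.35);Y=np.array([-np.sin(yaw),np.cos(yaw)]);dc=np.array([.5141,-.178])
for s in(1,-1):
  for th in(0,.1):
    for t in(-.0045,.0045):
      u=proj(W,[*(dc+Y*s*(.072+.078*np.sin(th)+t*np.cos(th))),.05+.078*np.cos(th)-t*np.sin(th)]);print(s,th,t,(u[0]-180)*2.2,(u[1]-60)*2.2)
for z in(.107,.113):
  for e in(.046,-.046):
    u=proj(W,[*(dc+Y*e),z]);print("rail",z,e,(u[0]-180)*2.2,(u[1]-60)*2.2)
E
```

```text
time: 45.0
tcp_pos: [0.5141, -0.1519, 0.2632]
ee_rot: [-3.141, -0.0, 0.026]
contact_force: [0.5, 0.2, -0.1]
finger_gap: -0.0003
1 0 -0.0045 222.16100872890885 170.94018394465544
1 0 0.0045 222.26390769025775 147.0120230692837
1 0.1 -0.0045 222.25019926331248 150.21281328227712
1 0.1 0.0045 222.35375342508897 125.93493935562229
-1 0 -0.0045 220.80731234344626 486.12796142445967
-1 0 0.0045 220.72941159697902 504.28863327148366
-1 0.1 -0.0045 220.7393783885921 501.976506554773
-1 0.1 0.0045 220.66707725521115 518.6616354863883
rail 0.107 0.046 221.94430892751188 217.06658483022997
rail 0.107 -0.046 221.072160193414 420.4564812767994
rail 0.113 0.046 221.93810573927644 219.67760853167064
rail 0.113 -0.046 221.0522169458727 426.18529749989153
```

View pics/w17.png

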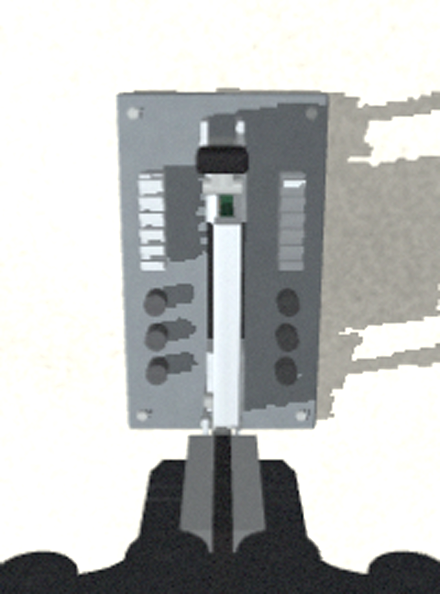

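Run:
```python
from plant import ctrl
s=ctrl.state();print(s['time'],abs(s['qvel']).max(),s['contact_force']);print(ctrl.hand_in())
```

```text
45.05 0.004968696926383508 [ 0.69598389 -0.32865592 -0.55648   ]
the job is handed in; nothing more can be done
None
```

I moved the board from its stand into the card guides, swung both ejector levers in to their stops, backed clear and handed in at 45 s; hand-in reports no verdict.

**Board:** It went into the guides with no measurable force and rested on the springs with both levers still open (about 0.87 and 0.81 rad).

**Levers:** I took the left one to about 0.25 rad, then the right one to its stop, then the left one to its stop. At each stop the finger stopped moving. The largest force at a stop was about 12 N.

**Last checks:**
- **Left lever:** the top and wrist pictures put it upright within about 0.02 rad.
- **Right lever:** the top and side pictures put it upright within about 0.02 rad. The fingers hid it in the last wrist view.
- **Board position:** its rail sits about 2–4 mm from the dock's middle, inside the 7 mm limit. That is partly the slot's own offset of about 1.7 mm and the play in the guides.
- **Seating height:** I did not measure it directly. I infer that the board is home from both levers reaching their stops.
- **Robot:** it was still and touching nothing at hand-in.

**What went wrong on the way:**
- My first pass at the left lever went over the handle, because the finger ends appeared about 27 mm higher than the reported TCP in the pictures. I did not find out why.
- Two straight pushes then stuck at 12–15 N, below the 30 N limit, until I followed the lever's arc inward and up.

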